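True a small spoked wheel: counted quarter turns with the nipple driver

TASK

Take the red-handled nipple driver from the wooden tool block and, working from the tyre side of the small wheel in the truing stand, tighten (clockwise, looking in at the head) the nipple at the red marks by exactly two quarter turns, then the next one, at the yellow marks, by exactly one quarter turn. Feel for the flats and sit the driver fully down on each head without leaning hard on it, and turn no other nipple. Then stand the driver upright in its own hole again, collar down on the block, let go, and leave everything else as it was.

Things in the scene. Friction and masses are not known exactly. Their poses are not given: they have to be found in the camera images.
- stand: Blue truing stand, fixed: base plate 190 x 200 mm, uprights 146 mm high, wheel axle 135 mm above the table. Origin under the base's middle, straight below the wheel's centre; x along the axle, y in the wheel's plane, z up. The small upright wheel, tyre off: rim 216 mm across and 44 mm wide, an open channel, its bed 98 mm from the axle, 35 mm wide, 10 mm deep between the rim's edges; 16 nipples.
- wheel (a joint): Turn of the wheel about its level axle (rad), right-handed about the stand's x axis. It swings by hand against stiff bearings (0.25 N m) and stays where it is left.
- red_foot (a point): Nipple at the red paint marks, near the wheel's top: where its axis leaves the rim's bed. z points straight out along its axis (from the hub), x along the axle. Brass head 12 x 12 mm square to 5.5 mm above this point, then tapered to 8 mm square at its top, 9 mm. This frame does NOT turn with the nipple: its flats stand at an angle that is not given, to be found by feel or sight.
- yellow_foot (a point): The same point and axes of the next nipple round the rim, beside the yellow paint marks, 22.5 degrees from the red one; same head, its flats at another angle, not given.
- red_nipple (a joint): Turn made so far by the spoke nipple at the red marks (rad; 0 at the start whatever way its flats stand; grows when tightened: clockwise, looking from the tyre side towards the hub; a quarter turn is 1.57). It turns stiffly (about 0.08 N m) and stays where it is left.
- yellow_nipple (a joint): Turn made so far by the spoke nipple at the yellow marks (rad; 0 at the start whatever way its flats stand; grows when tightened: clockwise, looking from the tyre side towards the hub; a quarter turn is 1.57). It turns stiffly (about 0.08 N m) and stays where it is left.
- before_nipple (a joint): Turn made so far by the spoke nipple next to the red one on its far side from the yellow one (unmarked, to be left alone) (rad; 0 at the start whatever way its flats stand; grows when tightened: clockwise, looking from the tyre side towards the hub; a quarter turn is 1.57). It turns stiffly (about 0.08 N m) and stays where it is left.
- after_nipple (a joint): Turn made so far by the spoke nipple next to the yellow one on its far side from the red one (unmarked, to be left alone) (rad; 0 at the start whatever way its flats stand; grows when tightened: clockwise, looking from the tyre side towards the hub; a quarter turn is 1.57). It turns stiffly (about 0.08 N m) and stays where it is left.
- driver: Nipple driver, 120 g, upright in its hole. Origin at the middle of its mouth, the lower end; z up to the handle. Square steel socket 20 x 20 mm to z = 20 mm, recess 13.4 x 13.4 mm, 7.5 mm deep; thin shaft; round collar 44 mm wide, z = 45 to 49 mm; red square handle 26 x 26 mm, z = 49 to 99 mm, best gripped at z = 74 mm. Handle and recess have their flats parallel to x and y.
- driver_mouth (a point): Middle of the driver's mouth, point and axes as driver. Fully down on a head, it is 1.5 mm above the nipple's foot point; standing on the corners of a head whose flats it misses, 5.5 to 7.7 mm above (the higher, the further out of line). It fits a head at all four quarter positions, with about 7 degrees of play either way: a quarter of the nipple takes more of the driver.
- block: Light wooden tool block, fixed, 75 x 180 mm and 65 mm high, origin under its middle, long side along its y axis.
- driver_hole (a point): Middle of the mouth of the driver's hole in the top of the block: round, 33 mm wide, 55 mm deep. The driver stands in it with its collar flat on the block, its mouth 45 mm below this point.
- punch: Steel punch standing in the other end hole of the block, 110 mm from the driver, 38 mm showing. Bystander.
- thread_cone: Green thread cone, 52 mm across, 95 mm high. Bystander.
- mallet: Wooden mallet lying on the table, head 90 mm long, handle 200 mm. Bystander.
- snap_tub: Clear tub of snap fasteners, 130 x 160 x 60 mm. Bystander.
- slicker: Dark wooden edge slicker, standing, 101 mm high. Bystander.
- cement_tin: Tin with yellow band, 72 mm across, 85 mm high. Bystander.
- pliers: Orange-handled pliers lying flat, 135 mm long. Bystander.
- spoke_key: Round black spoke key lying flat, 38 mm across. It does not fit from the tyre side. Bystander.

How it is judged:
By the outcome, as a careful person would: the job done as asked, in the order asked, and still so for the second after the job is handed in, with the robot touching nothing.
It also fails if it takes over 72 s, if anything falls off the work surface, if the arm or the gripper's body presses on something with over 40 N, if the wrist force passes 120 N, or if a joint passes its speed limit or range.

ROBOT

A 7-joint arm with a two-finger parallel gripper is mounted at the origin on the work surface. World frame = base frame: x ahead of the robot, y to its left, z up, the work surface at z = 0. Lengths are in mm, angles in rad, forces in N, time in s.
With the tool pointing down it reaches from about 400 to 850 mm from the base axis. Payload 10.4 kg.
Tool frame: the origin (TCP) lies midway between the tips of the shut fingers; the grasp point (between the pads) lies 19 mm behind it; z points along the fingers, y is the line along which they close (so a half turn about z gives the same grasp; the last joint's range is limited). The gripper opens to 87 mm and grips with 3 to 60 N. Pads are 19 mm wide; open, the fingers measure 117 mm over their backs; the gripper's body (75 mm by 190 mm) begins 51 mm behind the grasp point.
Start: joints at [-1.266, 0.332, -0.065, 1.46, 0.022, 1.35, -0.088], TCP at [201.213, 591.748, 222.576] pointing down, gripper open.
Joint ranges: [-2.6, 2.6], [-0.5, 2.12], [-1.47, 1.34], [0.16, 2.42], [-1.27, 4.41], [0.06, 2.06], [-2.6, 2.6]. Speed limits (rad/s): [2.22, 2.22, 2.79, 2.79, 3.14, 3.14, 3.14].

INTERFACE

Orientations are given as [roll, pitch, yaw] about the fixed x, y, z axes, in that order (R = Rz(yaw) Ry(pitch) Rx(roll)).
In Python, from rig import arm, viewer, finish_job gives the robot as it stands.
- The arm moves only by the tool drive_tool, never from a script. Its argument "steps" is a list of rows, each a list of 3 entries, a list of its own where there are three numbers: the shift along the tool's x, y, z in cm, then the turn about the tool's z in degrees, then the closure, from 0 (fully open) to 1 (shut). In form: [[[tx, ty, tz], spin, fingers], ...]. A call has 1 to 20 rows; each row shifts and turns the commanded pose from where the row before left it, along the tool's axes as they then stand; what a row does not reach is not made up. A row lasts 1/12 s, in which the tool goes at most 41.7 mm and 7.16 degrees, less where a joint would pass 70% of its speed; a pose out of reach is approached as far as the arm can. A call with a gripper value outside its range is refused whole. The fingers move at their own pace and stop on an object; "grip_force" is the grip in N (left out, the last holds). Time passes only in rows, so rows that do not move let the fingers close. It gives the time, the measured TCP pose, the force, the opening and the grip force at its end, in the units of the state.
- arm.get_obs(): the state, without advancing time (a new reading comes with each control period).
- viewer.snapshot(name): name is "side" or "top" or "wrist"; returns a dict with "color" (480x640x3 uint8, blue, green, red), "K" (3x3 intrinsics, pixels), "R" (3x3) and "t" (3): a world point X has camera coordinates R X + t; the wrist camera has in their place "tool_from_camera" (4x4, takes a point from camera to tool coordinates, whose origin is the TCP and whose axes are the flange's). Camera axes: x right, y down, z forward; pixel columns grow to the right and rows downward; lengths in mm; the calibration is good to about 2 mm. A picture is of the moment at which its call begins: read the wrist's pose just before it. There is no depth.
- finish_job(): hands the job in; it is judged then, once.
The state is a dict: "clock": time; "joints": joint angles; "joint_vel": joint speeds; "joint_torque": joint torques, N m; "eef_pos": TCP position; "eef_rot": TCP orientation; "contact_force": force on the tool from outside, world axes, zero at the start; "wrist_torque": the same for the moment, N m; "gripper_width": finger opening in mm; "gripper_force": force on a finger pad.
Only numpy, scipy, OpenCV 4.12 (cv2) and the standard library are available. Lean on these libraries where they do the work, as an engineer would, in place of code of your own. Each camera call takes 0.05 s, during which the arm holds its last target. There are 200 camera calls.

## Working session

There is one attempt and no reset: what is moved stays moved. The work goes in short steps, Python scripts to look and compute and a tool call to move; the robot and the scene stay as the last step left them, time stands still between calls to the robot, and variables do not carry over. Pictures are saved under pics/ and viewed, at most 10 in all, crops included, and the job is handed in when it is done.

Besides the shell and the picture viewer there is one more tool, called after "Emit:" in YAML: its name, and indented under it one key for each argument. drive_tool: Moves the arm, as the interface text tells. Its arguments: {"type":"object","properties":{"steps":{"type":"array"},"grip_force":{"type":"number"}},"required":["steps"]}

```bash
ls; mkdir -p pics
python3 - <<'E'
from rig import arm, viewer
import cv2
o=arm.get_obs(); print(o)
for n in("side","top"):
    s=viewer.snapshot(n); cv2.imwrite(f"pics/{n}0.png",s["color"]); print(n,s["K"],s["R"],s["t"])
s=viewer.snapshot("wrist");cv2.imwrite("pics/w0.png",s["color"]);print(s["K"],s["tool_from_camera"])
E
```

```text
pics
{'clock': 0.0, 'joints': array([-1.26559069,  0.33289087, -0.0646923 ,  1.46093327,  0.02158888,
        1.34988687, -0.08848803]), 'joint_vel': array([ 0.00053819,  0.00124933, -0.00024798,  0.00051372,  0.00139948,
       -0.0002192 , -0.00174905]), 'joint_torque': array([-4.59731673e-04, -6.23254323e+01,  2.44989427e-02, -3.89901888e+01,
       -6.13640249e-02,  3.96052958e-02,  1.56939200e-04]), 'eef_pos': array([201.11220031, 591.35669143, 221.74589282]), 'eef_rot': array([-3.14017037e+00,  5.65708189e-05,  2.81381013e+00]), 'contact_force': array([-0.06406068, -0.12510608,  0.23873397]), 'wrist_torque': array([ 0.00183347, -0.0054985 ,  0.02883006]), 'gripper_force': 0.0, 'gripper_width': 86.86209730957944}
side [[532.48034476   0.         316.51941008]
 [  0.         532.48034476 242.70680411]
 [  0.           0.           1.        ]] [[-0.97465079 -0.22368129 -0.0047447 ]
 [-0.15400774  0.6861421  -0.71097865]
 [ 0.16228816 -0.69222518 -0.70319759]] [ 527.48924547  195.96024272 1486.49867652]
top [[543.48073712   0.         317.68291631]
 [  0.         543.48073712 247.68544986]
 [  0.           0.           1.        ]] [[ 0.01137412 -0.99992543  0.00444636]
 [-0.98171503 -0.01201175 -0.18997713]
 [ 0.19001637 -0.00220424 -0.98177845]] [  -8.72288519  565.87977561 1291.7861203 ]
[[389.25016348   0.         319.21288834]
 [  0.         389.25016348 239.12599486]
 [  0.           0.           1.        ]] [[ 5.50447044e-04 -9.52759552e-01 -3.03725095e-01  8.51250875e+01]
 [ 9.99998067e-01 -4.88039174e-05  1.96541013e-03  2.27529696e-01]
 [-1.88738625e-03 -3.03725590e-01  9.52757684e-01 -1.61361962e+02]
 [ 0.00000000e+00  0.00000000e+00  0.00000000e+00  1.00000000e+00]]
```

View pics/top0.png

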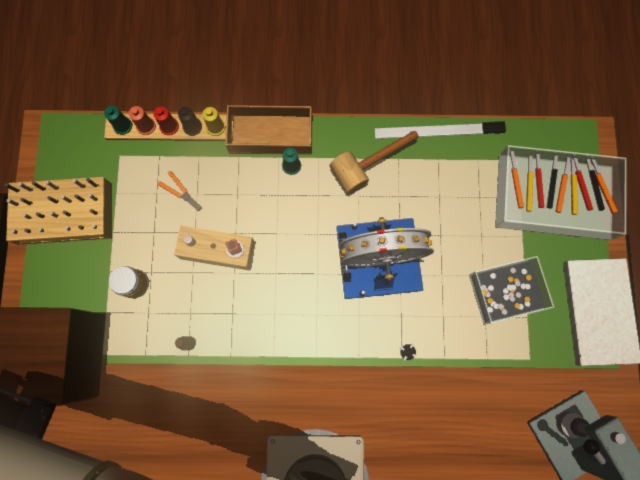

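View pics/side0.png

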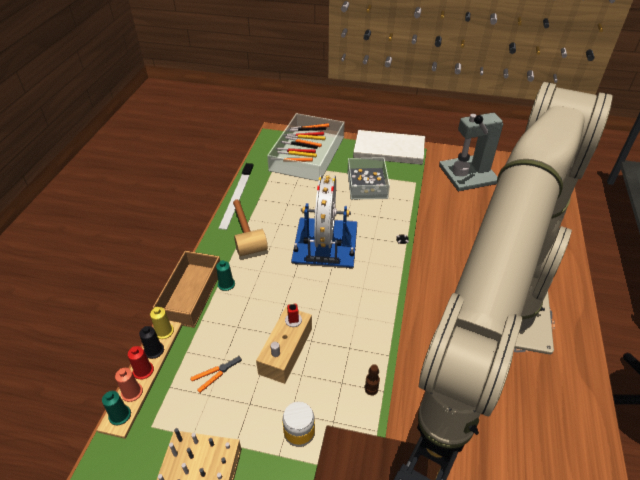

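The top view shows the driver at about (235,247), the punch at (188,240) and the stand centred near (380,258), with the wheel's plane roughly along world y. In the side view the driver is at (293,314) and the wheel at (326,210). I'll zoom in next.

Run:
```python
import cv2,numpy as np
t=cv2.imread("pics/top0.png");s=cv2.imread("pics/side0.png")
a=cv2.resize(t[205:305,325:445],(480,400),interpolation=cv2.INTER_CUBIC)
b=cv2.resize(s[165:275,285:365],(320,440),interpolation=cv2.INTER_CUBIC)
c=cv2.resize(t[215:280,165:265],(400,260)[:2],interpolation=cv2.INTER_CUBIC)[:160]
im=np.zeros((440,800,3),np.uint8);im[:400,:480]=a;im[:440,480:]=b
cv2.imwrite("pics/z0.png",im)
```

```text
(no output)
```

View pics/z0.png

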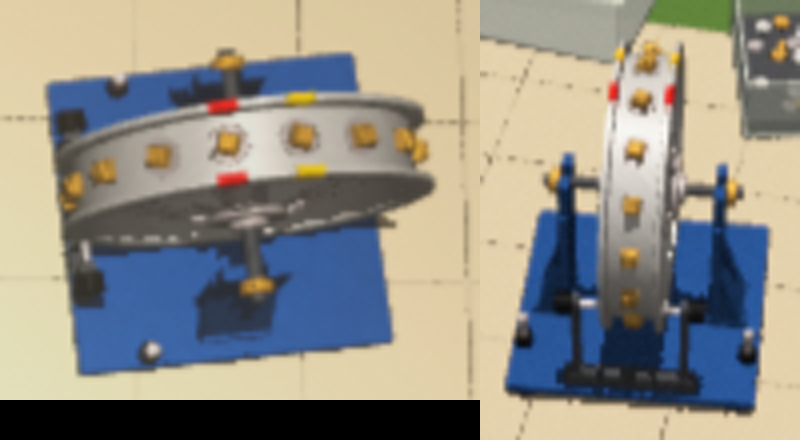

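Red is nearly at the top of the wheel. Yellow is one step along −y, with its marks on both rim edges. The tool can't tilt, so I'll have to swing the wheel to bring each nipple upright. First, estimate the positions.

```bash
cat > h.py <<'E'
import cv2,numpy as np
from scipy.spatial.transform import Rotation as Ro
from rig import arm,viewer
def cam(n):
    o=arm.get_obs(); s=viewer.snapshot(n)
    if n=="wrist":
        T=s["tool_from_camera"]; Rt=Ro.from_euler("xyz",o["eef_rot"]).as_matrix()
        Rc=Rt@T[:3,:3]; c=o["eef_pos"]+Rt@T[:3,3]
    else: Rc=s["R"].T; c=-Rc@s["t"]
    return s["color"],s["K"],Rc,c
def ray(C,px):
    _,K,Rc,c=C; d=Rc@np.linalg.inv(K)@[px[0],px[1],1]; return c,d
def plane(C,px,z):
    c,d=ray(C,px); return c+d*(z-c[2])/d[2]
def tri(C1,p1,C2,p2):
    c,d=ray(C1,p1);e,f=ray(C2,p2)
    s=np.linalg.lstsq(np.c_[d,-f],e-c,rcond=None)[0]
    a,b=c+d*s[0],e+f*s[1]; return (a+b)/2,np.linalg.norm(a-b)
def blobs(im,lo,hi,box,amin=4):
    h=cv2.cvtColor(im,cv2.COLOR_BGR2HSV); h[...,0]=(h[...,0].astype(int)+20)%180  # red -> 20
    m=cv2.inRange(h,np.array(lo),np.array(hi)); k=np.zeros_like(m); x0,x1,y0,y1=box; k[y0:y1,x0:x1]=m[y0:y1,x0:x1]
    n,_,st,ce=cv2.connectedComponentsWithStats(k)
    return [(ce[i].round(1).tolist(),int(st[i][4])) for i in range(1,n) if st[i][4]>=amin],k
RED=((12,150,90),(26,255,255));YEL=((47,150,150),(54,255,255));BRASS=((32,120,80),(45,255,255))
def obs():
    o=arm.get_obs(); return o["eef_pos"].round(1),np.degrees(o["eef_rot"]).round(2),o["contact_force"].round(1)
E
python3 - <<'E'
from h import *
T=cam("top");S=cam("side")
for n,C,b in(("top",T,(325,445,205,305)),("side",S,(285,365,165,275))):
    for c,k in(("red",RED),("yel",YEL),("brass",BRASS)): print(n,c,blobs(C[0],*k,b)[0])
print(blobs(T[0],*RED,(165,265,215,280))[0],blobs(S[0],*RED,(270,320,290,340))[0])
d=plane(T,(235,245),119);p=plane(T,(188,240),103);print("drv,punch",d,p)
a=plane(T,(381.75,220),135);b=plane(T,(389,276.2),135);print("axle",a,b,(a+b)/2)
E
```

```text
top red [([380.0, 231.0], 21), ([382.6, 249.8], 17)]
top yel []
top brass [([381.5, 220.0], 22), ([399.7, 229.2], 21), ([400.0, 238.7], 26), ([415.5, 238.3], 29), ([427.3, 240.5], 44), ([381.8, 240.4], 23), ([364.2, 243.9], 25), ([350.4, 247.6], 29), ([402.0, 247.5], 26), ([342.5, 252.3], 38), ([388.4, 276.1], 28)]
side red [([317.6, 187.7], 7), ([332.2, 188.4], 8)]
side yel []
side brass [([360.0, 170.0], 9), ([359.4, 177.4], 14), ([319.5, 178.0], 6), ([326.8, 179.0], 26), ([333.6, 179.3], 7), ([325.0, 189.2], 12), ([323.5, 202.0], 14), ([302.9, 209.2], 13), ([347.5, 212.5], 12), ([322.5, 216.3], 14), ([321.9, 229.0], 20), ([321.5, 239.3], 14), ([322.4, 244.1], 11)]
[] [([292.9, 310.8], 77), ([295.5, 321.0], 4)]
drv,punch [557.47506966 192.9650887  119.        ] [571.42277638 308.11484268 103.        ]
axle [ 618.41840068 -151.64702622  135.        ] [ 485.43313317 -166.88554359  135.        ] [ 551.92576693 -159.26628491  135.        ]
```

Run:
```python
from h import *
T=cam("top");S=cam("side")
for n,a,b in(("redfar",(380,231),(317.6,187.7)),("rednear",(382.6,249.8),(332.2,188.4)),("yfar",(399.7,229.2),(319.5,178)),("ynear",(402,247.5),(333.6,179.3)),
 ("rednip",(381.8,240.4),(325,189.2)),("ynip",(400,238.7),(326.8,179)),("axfar",(381.5,220),(302.9,209.2)),("axnear",(388.4,276.1),(347.5,212.5))):
    p,e=tri(T,a,S,b);print(n,p.round(1),round(e,1))
```

```text
redfar [ 567.8 -134.6  241. ] 0.0
rednear [ 526.8 -139.6  241.8] 0.0
yfar [ 571.8 -176.5  243. ] 0.1
ynear [ 531.7 -180.9  241.9] 1.0
rednip [ 547.8 -138.9  235.9] 1.0
ynip [ 550.7 -176.9  242.8] 0.7
axfar [ 617.3 -150.7  137.7] 0.8
axnear [ 484.6 -165.1  137.7] 1.3
```

Emit:
drive_tool:
  steps:
    - [[0,0,-4],0,0]
    - [[0,0,-4],0,0]
    - [[0,0,-2],0,0]
    - [[-3.5,-2,0],0,0]
    - [[-3.5,-2,0],0,0]
    - [[-3.5,-2,0],0,0]
    - [[-3.5,-2,0],0,0]
    - [[-3.5,-2,0],0,0]
    - [[-3.5,-2,0],0,0]
    - [[0,-2,0],0,0]
    - [[0,0,0],0,0]
    - [[0,0,0],0,0]

```text
clock: 1.35
eef_pos: [355.3, 390.8, 323.0]
eef_rot: [3.141, 0.0, 2.812]
contact_force: [0.5, -0.0, -0.1]
gripper_width: 87.0
gripper_force: 0.0
```

Emit:
drive_tool:
  steps:
    - [[-3.2,-1.5,1.2],0,0]
    - [[-3.2,-1.5,1.2],0,0]
    - [[-3.2,-1.5,1.2],0,0]
    - [[-3.2,-1.5,1.2],0,0]
    - [[-3.2,-1.5,1.2],0,0]
    - [[-3.2,-1.5,1.2],0,0]
    - [[-3.2,-1.5,1.2],0,0]
    - [[-3.1,-1.7,1.4],0,0]
    - [[0,0,0],0,0]
    - [[0,0,0],0,0]
    - [[0,0,0],0,0]

```text
clock: 2.27
eef_pos: [556.8, 195.6, 224.2]
eef_rot: [3.141, -0.001, 2.816]
contact_force: [-0.4, 1.0, -0.1]
gripper_width: 87.1
gripper_force: 0.0
```

```bash
cat >> h.py <<'E'
def todo(tgt):
    o=arm.get_obs(); R=Ro.from_euler("xyz",o["eef_rot"]).as_matrix(); return ((R.T@(np.array(tgt)-o["eef_pos"]))/10).round(2)
E
python3 - <<'E'
from h import *
C=cam("wrist");cv2.imwrite("pics/w1.png",C[0]);print(obs())
print(blobs(C[0],*RED,(0,640,0,480),100)[0])
E
```

```text
(array([556.6, 196.1, 224.6]), array([ 1.7996e+02, -2.0000e-02,  1.6137e+02]), array([-0. ,  0.5, -0.5]))
[([328.1, 227.1], 194)]
```

View pics/w1.png

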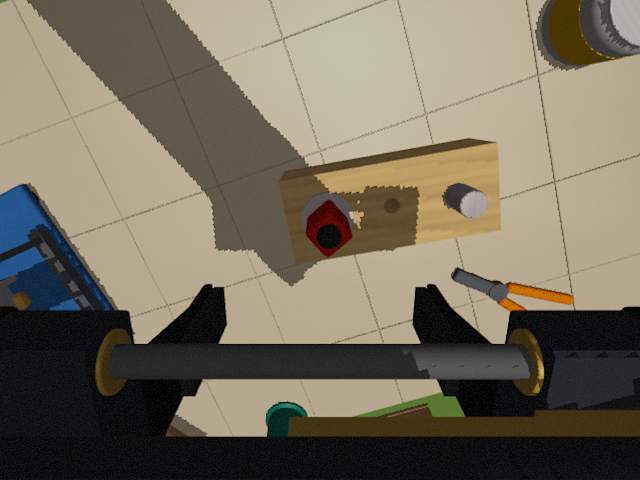

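The wrist view shows the driver at (329,236), with its square handle standing near 45° in the image. Its shadowed faces need a closer look to get its yaw.

Run:
```python
import cv2,numpy as np
im=cv2.imread("pics/w1.png")[185:275,280:380]
im=np.clip(255*(im/255.)**0.5,0,255).astype(np.uint8)
cv2.imwrite("pics/z1.png",cv2.resize(im,(600,540),interpolation=cv2.INTER_NEAREST))
```

```text
(no output)
```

View pics/z1.png

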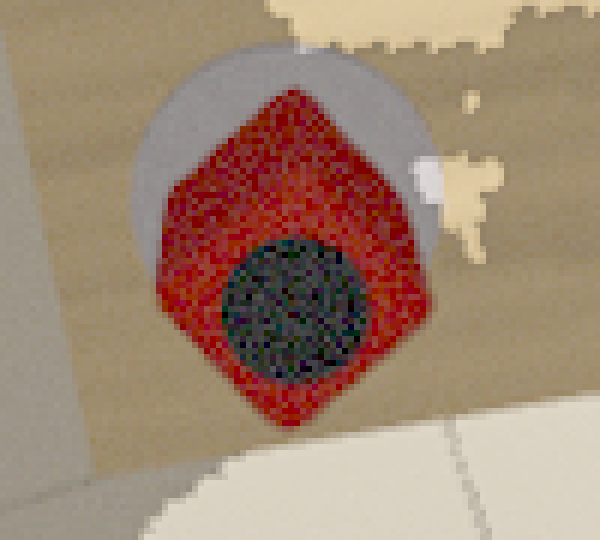

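Handle top-face corners in the crop: left (157,300), bottom (292,428), right (432,300), cap centre (295,310).

Run:
```python
from h import *
C=cam("wrist")
P=[plane(C,(x/6+280,y/6+185),119)[:2] for x,y in((157,300),(292,428),(432,300),(295,310))]
l,b,r,c=P; print(np.round(P,1),"ctr",(l+r)/2)
for a,q in((l,b),(b,r)): v=q-a; print(np.linalg.norm(v),np.degrees(np.arctan2(v[1],v[0]))%90)
# collar circle: centre px (287,195) crop
print(plane(C,(287/6+280,195/6+185),69), todo([*c,200]))
```

```text
[[550.9 189. ]
 [571.6 199.2]
 [561.5 220.2]
 [557.4 204.3]] ctr [556.19866941 204.60135312]
23.030974259389755 26.32714137167656
23.270371276639167 25.803200244403058
[556.25822595 204.88282569  69.        ] [0.18 0.79 2.49]
```

Run:
```python
from h import *
T=cam("top");_,K,Rc,c=T
for p in((557,204.5,119),(557,204.5,69)):
    v=K@(Rc.T@(np.array(p)-c));print(v[:2]/v[2])
h=cv2.cvtColor(T[0],cv2.COLOR_BGR2HSV)
o=arm.get_obs();print(np.degrees(o["joints"]).round(1))
t=cv2.resize(T[0][215:285,165:265],(800,560),interpolation=cv2.INTER_CUBIC);
m=((h[...,0]<8)|(h[...,0]>172))&(h[...,1]>150);m[:, :215]=0;m[:,255:]=0;m[:225]=0;m[270:]=0
ys,xs=np.nonzero(m);print(xs.mean(),ys.mean(),len(xs),xs.min(),xs.max(),ys.min(),ys.max())
```

```text
[230.09425345 245.1389142 ]
[233.23755688 249.11614137]
[-38.2  14.5  17.3  90.   -4.4  76.1  51. ]<stdin>:9: RuntimeWarning: Mean of empty slice.
  ret = ret.dtype.type(ret / rcount)
Traceback (most recent call last):
ValueError: zero-size array to reduction operation minimum which has no identity
```

Emit:
drive_tool:
  steps:
    - [[0.2,0.8,0],0,0]
    - [[0,0,2],-7,0]
    - [[0,0,2],-7,0]
    - [[0,0,1.5],-7,0]
    - [[0,0,1],-7,0]
    - [[0,0,0],-7,0]
    - [[0,0,0],-7,0]
    - [[0,0,0],-2.6,0]
    - [[0,0,0],0,0]
    - [[0,0,0],0,0]

```text
clock: 3.25
eef_pos: [557.6, 203.3, 159.8]
eef_rot: [3.141, 0.001, -2.692]
contact_force: [-0.1, 1.0, 0.4]
gripper_width: 87.2
gripper_force: 0.0
```

Run:
```python
from h import *
print(obs(),todo([557,204.5,75]))
C=cam("wrist");h=cv2.cvtColor(C[0],cv2.COLOR_BGR2HSV)
m=(((h[...,0]<8)|(h[...,0]>172))&(h[...,1]>140)&(h[...,2]>25)).astype(np.uint8)*255
m=cv2.morphologyEx(m,cv2.MORPH_OPEN,np.ones((3,3)))
n,_,st,ce=cv2.connectedComponentsWithStats(m);print([(st[i],ce[i]) for i in range(1,n) if st[i][4]>150])
cv2.imwrite("pics/z2.png",C[0][120:400,180:460])
```

```text
(array([557.6, 203.3, 159.8]), array([ 1.7997e+02,  3.0000e-02, -1.5423e+02]), array([-0.1,  1. ,  0.4])) [0.01 0.13 8.48]
[(array([ 295,  227,   47,   64, 1926], dtype=int32), array([318.12149533, 253.42367601]))]
```

View pics/z2.png

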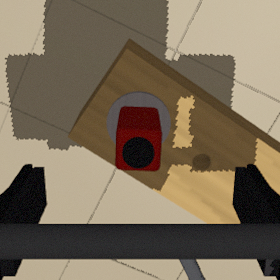

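The handle is square to the fingers and centred at about (318,273). Going down to grip.

Emit:
drive_tool:
  steps:
    - [[0,0.1,2.5],0,0.2]
    - [[0,0,2.5],0,0.2]
    - [[0,0,2],0,0.2]
    - [[0,0,1],0,0.2]
    - [[0,0,0.4],0,0.4]
    - [[0,0,0],0,1]
    - [[0,0,0],0,1]
    - [[0,0,0],0,1]
    - [[0,0,0],0,1]
    - [[0,0,0],0,1]
    - [[0,0,0],0,1]
    - [[0,0,0],0,1]
  grip_force: 45

```text
clock: 4.3
eef_pos: [557.6, 203.1, 75.9]
eef_rot: [3.142, 0.001, -2.691]
contact_force: [-1.1, 0.1, 2.5]
gripper_width: 25.8
gripper_force: 44.6
```

Emit:
drive_tool:
  steps:
    - [[0,0,-1],0,1]
    - [[0,0,-3],0,1]
    - [[0,0,-4],0,1]
    - [[0,0,-4],0,1]
    - [[0,0,-4],0,1]
    - [[0,0,-4],0,1]
    - [[0,0,-4],0,1]
    - [[1.2,-3.4,0],0,1]
    - [[1.2,-3.4,0],0,1]
    - [[1.2,-3.4,0],0,1]
    - [[1.2,-3.4,0],0,1]
    - [[1.2,-3.4,0],0,1]
    - [[1.2,-3.4,0],0,1]
    - [[1.2,-3.4,0],0,1]
    - [[1.2,-3.4,0],0,1]
    - [[1.2,-3.4,0],0,1]
    - [[0.8,-3.3,0],6.5,1]
    - [[0,0,0],6.5,1]
    - [[0,0,0],6.5,1]
    - [[0,0,0],0,1]

```text
clock: 5.97
eef_pos: [600.3, -153.2, 315.8]
eef_rot: [3.141, -0.0, -3.038]
contact_force: [0.4, 0.5, -1.3]
gripper_width: 25.7
gripper_force: 44.6
```

Run:
```python
from h import *
print(obs(),np.degrees(arm.get_obs()["joints"]).round(0))
C=cam("wrist");cv2.imwrite("pics/w3.png",C[0])
for c,k in(("red",RED),("brass/yel",((32,120,80),(54,255,255)))): print(c,blobs(C[0],*k,(0,640,0,480),20)[0])
```

```text
(array([ 600.3, -153.2,  315.8]), array([ 1.7999e+02, -2.0000e-02, -1.7406e+02]), array([ 0.4,  0.5, -1.3])) [-11.  17.  27.  77.  -8.  87. 112.]
red [([356.1, 138.8], 253), ([354.5, 203.3], 278), ([319.1, 334.0], 1153), ([342.5, 383.7], 129), ([295.3, 383.3], 119)]
brass/yel [([67.6, 14.1], 119), ([15.9, 33.6], 56), ([18.2, 63.7], 252), ([319.3, 72.6], 226), ([285.2, 139.6], 268), ([605.8, 175.7], 1815), ([438.9, 160.2], 334), ([202.1, 163.4], 342), ([406.3, 167.2], 348), ([235.1, 169.6], 344), ([289.0, 172.0], 397), ([352.3, 171.2], 383), ([288.0, 204.4], 301), ([320.9, 231.4], 162), ([12.1, 271.2], 1062), ([378.3, 304.7], 202), ([241.0, 364.0], 303), ([397.7, 365.0], 314), ([389.8, 419.6], 10147), ([337.5, 387.9], 24), ([76.2, 410.9], 1332), ([587.9, 427.4], 59)]
```

View pics/w3.png

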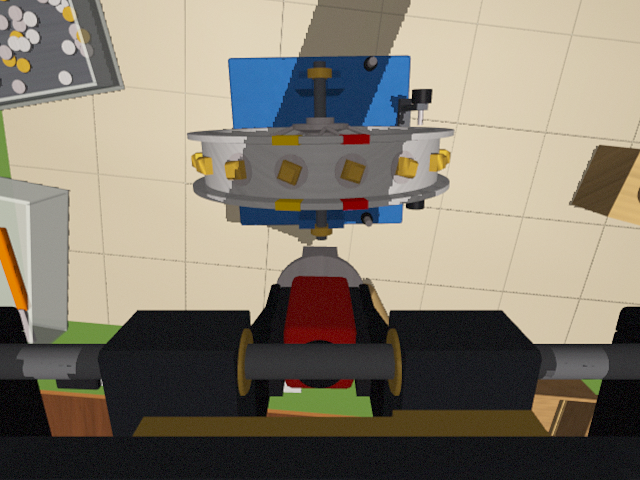

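The view is clear: red nipple at (353,171), yellow at (289,172), red marks at (356,139)/(354,203), yellow marks at (285,140)/(288,204). Both heads are visibly turned. Now measure them.

Run:
```python
from h import *
C=cam("wrist")
M=[plane(C,p,241)[:2] for p in((356.1,138.8),(354.5,203.3),(285.2,139.6),(288,204.4))]
print(np.round(M,1),"ctr",np.mean(M,0),"axis",M[1]-M[0],M[3]-M[2])
A=[plane(C,p,135)[:2] for p in((319.3,72.6),(320.9,231.4))];print(np.round(A,1),np.mean(A,0))
v=A[1]-A[0];print("axle deg",np.degrees(np.arctan2(v[1],v[0])))
for p in((352.3,171.2),(289,172)): print("nip",plane(C,p,238))
_,m=blobs(C[0],(32,120,60),(54,255,255),(270,375,150,192),100)
for c in cv2.findContours(m,0,1)[0]:
    if cv2.contourArea(c)<100: continue
    r=cv2.minAreaRect(c);q=cv2.approxPolyDP(c,4,True)[:,0];print(r,q.tolist())
    q=np.array([plane(C,x,238)[:2] for x in cv2.boxPoints(r)])
    e=q[1]-q[0];print("flat deg",np.degrees(np.arctan2(e[1],e[0]))%90)
z=cv2.resize(C[0][125:215,270:380],(770,630)[:2],interpolation=cv2.INTER_CUBIC)[:600];cv2.imwrite("pics/z3.png",z)
```

```text
[[ 526.9 -137.8]
 [ 565.3 -133.4]
 [ 532.  -179.3]
 [ 570.6 -174.2]] ctr [ 548.69638429 -156.17442588] axis [38.45795187  4.47147489] [38.6165245   5.06474831]
[[ 483.5 -164.3]
 [ 616.9 -147.7]] [ 550.20964069 -156.0294177 ]
axle deg 7.073862424665567
nip [ 546.27981417 -137.14986978  238.        ]
nip [ 551.09484108 -175.53909332  238.        ]
((352.0323486328125, 171.15846252441406), (20.024673461914062, 19.026214599609375), 19.44003677368164) [[346, 160], [340, 177], [358, 183], [364, 166]]
flat deg 77.78660707145735
((288.53448486328125, 171.41378784179688), (19.869400024414062, 20.42648696899414), 21.801406860351562) [[284, 159], [277, 177], [293, 184], [300, 166]]
flat deg 72.95935648761557
```

View pics/z3.png

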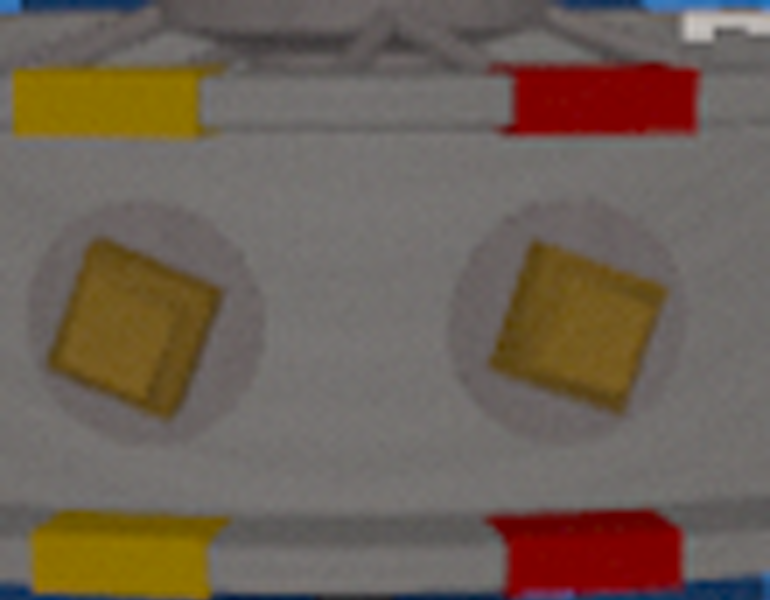

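Emit:
drive_tool:
  steps:
    - [[0,0,0],-1,1]
    - [[1.7,1.5,0],0,1]
    - [[1.7,1.5,0],0,1]
    - [[1.75,1.55,0],0,1]
    - [[0,0,0],0,1]
    - [[0,0,1],0,1]
    - [[0,0,1],0,1]
    - [[0,0,0.8],0,1]
    - [[0,0,0],0,1]
    - [[0,0,0],0,1]

```text
clock: 6.9
eef_pos: [543.5, -114.3, 286.4]
eef_rot: [-3.142, -0.002, -3.014]
contact_force: [-0.6, -1.1, -1.1]
gripper_width: 25.8
gripper_force: 44.6
```

```bash
cat >> h.py <<'E'
W=np.array([548.9,-156.1]);E=np.array([.9925,.122]);TT=np.array([-.122,.9925])
def rel():
    o=arm.get_obs(); d=o["eef_pos"][:2]-W; return "e %.2f t %.2f mouth z %.2f yaw %.1f F %s tq %s"%(d@E,d@TT,o["eef_pos"][2]-55.9,np.degrees(o["eef_rot"][2])%360,o["contact_force"].round(1),o["wrist_torque"].round(2))
E
python3 -c "
from h import *
print(rel())"
```

```text
e -0.24 t 42.14 mouth z 230.50 yaw 187.3 F [-0.6 -1.1 -1.1] tq [ 0.03  0.02 -0.05]
```

Emit:
drive_tool:
  steps:
    - [[0,-0.4,-0.1],0,1]
    - [[0,-0.4,-0.1],0,1]
    - [[0,-0.4,-0.1],0,1]
    - [[0,-0.4,-0.1],0,1]
    - [[0,-0.4,-0.1],0,1]
    - [[0,-0.4,-0.05],0,1]
    - [[0,-0.05,0],0,1]
    - [[0,0,0],0,1]
    - [[0,0,0],0,1]

```text
clock: 7.65
eef_pos: [547.0, -139.0, 293.4]
eef_rot: [-3.141, 0.001, -3.014]
contact_force: [0.8, -0.8, 2.5]
gripper_width: 25.5
gripper_force: 44.6
```

```bash
python3 -c "
from h import *
print(rel())"
```

```text
e 0.18 t 17.16 mouth z 237.48 yaw 187.3 F [ 0.8 -0.8  2.5] tq [-0.13 -0.05  0.03]
```

Emit:
drive_tool:
  steps:
    - [[0,0.3,0],0,1]
    - [[0,0,-1.5],0,1]
    - [[0,0,-1],0,1]
    - [[-2.5,-1,0],0,1]
    - [[-2.5,-1,0],0,1]
    - [[0,0,0],0,1]
    - [[0,0,0],0,1]

```text
clock: 8.23
eef_pos: [599.1, -148.8, 316.9]
eef_rot: [-3.141, -0.002, -3.014]
contact_force: [-0.7, -0.4, -0.5]
gripper_width: 26.1
gripper_force: 44.6
```

```bash
cat >> h.py <<'E'
def wheel(save=None):
    print(rel()); C=cam("wrist")
    if save: cv2.imwrite(save,C[0])
    r=[b for b in blobs(C[0],*RED,(150,500,90,235),60)[0]]; print("red",r)
    bl,m=blobs(C[0],(32,120,50),(54,255,255),(150,500,100,225),100)
    for p,a in r+bl: print(p,a,[((q:=plane(C,p,zz)[:2]-W)@E).round(1) for zz in (243,)],[((plane(C,p,zz)[:2]-W)@TT).round(1) for zz in (240,243)])
    for c in cv2.findContours(m,0,1)[0]:
        if cv2.contourArea(c)<150: continue
        b=cv2.boxPoints(cv2.minAreaRect(c)); q=np.array([plane(C,x,239)[:2] for x in b]); e=q[1]-q[0]
        print("head",b.mean(0).round(1),"rel",((q.mean(0)-W)@E).round(1),((q.mean(0)-W)@TT).round(1),"flat",np.degrees(np.arctan2(e[1],e[0]))%90)
E
python3 -c "
from h import *
wheel('pics/w4.png')"
```

```text
e 50.68 t 1.08 mouth z 260.98 yaw 187.3 F [-0.7 -0.4 -0.5] tq [-0.    0.05 -0.  ]
red [([319.6, 140.5], 261), ([318.6, 205.6], 305)]
[319.6, 140.5] 261 [np.float64(-19.9)] [np.float64(2.0), np.float64(2.0)]
[318.6, 205.6] 305 [np.float64(19.1)] [np.float64(1.6), np.float64(1.6)]
[252.0, 139.0] 245 [np.float64(-20.6)] [np.float64(-38.2), np.float64(-37.7)]
[194.7, 159.8] 229 [np.float64(-8.3)] [np.float64(-73.3), np.float64(-72.3)]
[427.9, 165.8] 517 [np.float64(-5.6)] [np.float64(67.8), np.float64(66.9)]
[213.5, 166.2] 303 [np.float64(-4.6)] [np.float64(-62.2), np.float64(-61.4)]
[258.1, 170.7] 391 [np.float64(-2.1)] [np.float64(-35.3), np.float64(-34.8)]
[319.0, 173.0] 370 [np.float64(-0.9)] [np.float64(1.8), np.float64(1.7)]
[379.0, 171.7] 367 [np.float64(-1.9)] [np.float64(38.3), np.float64(37.8)]
[254.8, 202.1] 263 [np.float64(17.1)] [np.float64(-38.2), np.float64(-37.7)]
head [256.1 202.2] rel 18.1 -37.5 flat 88.38778182409004
head [379.1 171.7] rel -1.3 38.5 flat 83.36731935576356
head [318.9 173. ] rel -0.4 1.7 flat 75.81668053347235
head [258.  170.6] rel -1.5 -35.6 flat 75.9820828622289
head [213.2 166.5] rel -3.9 -62.7 flat 14.280828450095939
head [427.7 164.9] rel -5.6 67.9 flat 28.446151974408508
head [194.5 159. ] rel -8.3 -73.7 flat 7.3397049336387
head [254.3 139.2] rel -20.2 -37.0 flat 0.9804860076321802
```

Emit:
drive_tool:
  steps:
    - [[2.5,0,0],0,1]
    - [[2.6,-0.05,0],0,1]
    - [[0,0,0.4],7.1,1]
    - [[0,0,0.4],7.1,1]
    - [[0,0,0.4],7.1,1]
    - [[0,0,0.4],0,1]
    - [[0,0,0],0,1]
    - [[0,0,0.2],0,1]
    - [[0,0,0.2],0,1]
    - [[0,0,0],0,1]
    - [[0,0,0],0,1]

```text
clock: 9.2
eef_pos: [548.0, -155.8, 298.0]
eef_rot: [3.142, -0.0, 2.899]
contact_force: [0.3, -0.6, -1.5]
gripper_width: 25.6
gripper_force: 44.6
```

```bash
python3 -c "
from h import *
print(rel())"
```

```text
e -0.85 t 0.38 mouth z 242.08 yaw 166.1 F [ 0.3 -0.6 -1.5] tq [-0.05  0.04 -0.01]
```

Next, lower slowly and feel for contact.

Emit:
drive_tool:
  steps:
    - [[0,0,0.1],0,1]
    - [[0,0,0.1],0,1]
    - [[0,0,0.1],0,1]
    - [[0,0,0],0,1]
    - [[0,0,0],0,1]

```text
clock: 9.62
eef_pos: [548.3, -155.9, 295.2]
eef_rot: [3.142, 0.001, 2.898]
contact_force: [1.5, -0.1, -1.0]
gripper_width: 26.0
gripper_force: 44.6
```

Emit:
drive_tool:
  steps:
    - [[0,0,0.1],0,1]
    - [[0,0,0.1],0,1]
    - [[0,0,0],0,1]
    - [[0,0,0],0,1]

```text
clock: 9.95
eef_pos: [548.3, -155.8, 293.9]
eef_rot: [3.141, 0.001, 2.898]
contact_force: [-0.3, -0.1, 5.4]
gripper_width: 25.9
gripper_force: 44.6
```

Emit:
drive_tool:
  steps:
    - [[0,0,0.1],0,1]
    - [[0,0,0],0,1]
    - [[0,0,0],0,1]

```text
clock: 10.2
eef_pos: [548.4, -155.8, 293.5]
eef_rot: [3.141, 0.002, 2.898]
contact_force: [-1.5, 0.9, 10.1]
gripper_width: 25.7
gripper_force: 44.6
```

```bash
python3 -c "
from h import *
print(rel())"
```

```text
e -0.45 t 0.36 mouth z 237.59 yaw 166.0 F [-1.5  0.9 10.1] tq [0.22 0.34 0.03]
```

Emit:
drive_tool:
  steps:
    - [[0,0,-0.1],0,1]
    - [[0.02,0.05,0],0,1]
    - [[0.02,0.05,0],0,1]
    - [[0,0,0.05],0,1]
    - [[0,0,0.05],0,1]
    - [[0,0,0],0,1]

```text
clock: 10.7
eef_pos: [548.3, -154.8, 293.6]
eef_rot: [3.141, 0.002, 2.898]
contact_force: [-3.0, 1.8, 11.9]
gripper_width: 25.8
gripper_force: 44.6
```

```bash
python3 -c "
from h import *
print(rel())"
```

```text
e -0.45 t 1.37 mouth z 237.66 yaw 166.0 F [-3.   1.8 11.9] tq [ 0.27  0.44 -0.02]
```

Emit:
drive_tool:
  steps:
    - [[0,0,-0.1],0,1]
    - [[0.06,-0.02,0],0,1]
    - [[0.06,-0.02,0],0,1]
    - [[0,0,0.05],0,1]
    - [[0,0,0.05],0,1]
    - [[0,0,0],0,1]

```text
clock: 11.2
eef_pos: [547.6, -155.0, 293.7]
eef_rot: [3.141, 0.004, 2.898]
contact_force: [1.0, 0.5, 11.0]
gripper_width: 25.7
gripper_force: 44.6
```

```bash
python3 -c "
from h import *
print(rel())"
```

```text
e -1.14 t 1.28 mouth z 237.84 yaw 166.0 F [ 1.   0.5 11. ] tq [ 0.06 -0.33  0.04]
```

Emit:
drive_tool:
  steps:
    - [[0,0,-0.05],0,1]
    - [[0,0,0],-2,1]
    - [[0,0,0],-2,1]
    - [[0,0,0],-2,1]
    - [[0,0,0],-2,1]
    - [[0,0,0],0,1]

```text
clock: 11.7
eef_pos: [548.0, -155.1, 293.8]
eef_rot: [-3.141, 0.004, 3.04]
contact_force: [3.6, -2.1, 6.8]
gripper_width: 25.9
gripper_force: 44.6
```

```bash
python3 -c "
from h import *
print(rel())"
```

```text
e -0.80 t 1.06 mouth z 237.91 yaw 174.2 F [ 3.6 -2.1  6.8] tq [-0.52 -1.23  0.01]
```

Emit:
drive_tool:
  steps:
    - [[0,0,0.1],0,1]
    - [[0,0,0],0,1]
    - [[0,0,0],0,1]

```text
clock: 11.95
eef_pos: [547.9, -155.2, 293.4]
eef_rot: [-3.142, 0.005, 3.037]
contact_force: [1.9, 0.3, 11.1]
gripper_width: 25.7
gripper_force: 44.6
```

```bash
python3 -c "
from h import *
print(rel())
C=cam('wrist');cv2.imwrite('pics/z5.png',C[0][80:320,200:440])"
```

```text
e -0.84 t 1.05 mouth z 237.49 yaw 174.0 F [ 1.9  0.3 11.1] tq [-0.1  -0.74  0.03]
```

View pics/z5.png

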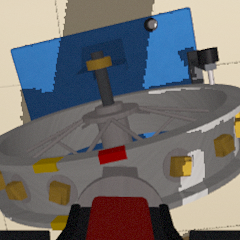

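The driver sits above the red nipple, with the front red mark at crop (113,155), but hasn't dropped yet. I'll feel for the flats by turning back slowly under light pressure.

Emit:
drive_tool:
  steps:
    - [[-0.01,0,0],2,1]
    - [[-0.01,0.02,0],2,1]
    - [[0,0.02,0],2,1]
    - [[0,0,0],0,1]

```text
clock: 12.33
eef_pos: [547.9, -154.9, 293.5]
eef_rot: [3.141, 0.004, 2.93]
contact_force: [-0.1, -1.3, 13.4]
gripper_width: 25.6
gripper_force: 44.6
```

```bash
python3 -c "
from h import *
print(rel())"
```

```text
e -0.84 t 1.36 mouth z 237.63 yaw 167.9 F [-0.1 -1.3 13.4] tq [-0.18 -0.18 -0.04]
```

Emit:
drive_tool:
  steps:
    - [[0,0,0],2,1]
    - [[0,0,0],2,1]
    - [[0,0,0],2,1]
    - [[0,0,0],2,1]
    - [[0,0,0],0,1]

```text
clock: 12.75
eef_pos: [547.9, -154.7, 293.6]
eef_rot: [3.14, 0.004, 2.791]
contact_force: [-0.9, 0.2, 13.1]
gripper_width: 25.8
gripper_force: 44.6
```

```bash
python3 -c "
from h import *
print(rel())"
```

```text
e -0.82 t 1.50 mouth z 237.65 yaw 159.9 F [-0.9  0.2 13.1] tq [-0.03 -0.1   0.01]
```

Run:
```python
from h import *
print(rel())
C=cam("wrist");cv2.imwrite("pics/w6.png",C[0])
for f in("pics/w3.png","pics/w4.png","pics/w6.png"):
    im=cv2.imread(f);h=cv2.cvtColor(im,cv2.COLOR_BGR2HSV)
    m=((h[...,0]<8)|(h[...,0]>172))&(h[...,1]>140)&(h[...,2]>40);m[:240]=0;m[:, :270]=0;m[:,370:]=0;m[345:]=0
    ys,xs=np.nonzero(m);print(f,len(xs),xs.min(),xs.max(),ys.min(),[int(np.nonzero(m[:,x])[0].min()) for x in(300,310,320,330,340)])
    print(im[240:285:1,312].mean(1).round().astype(int).tolist())
# predicted rows of axis points at collar/handle edge: handle lower edge near side (tool x +13) at TCP z offset
s=viewer.snapshot("wrist");T=s["tool_from_camera"]
for n,p in(("handle low",(13,0,56-49)),("collar edge",(22,0,56-49)),("socket top",(10,0,36)),("mouth",(10,0,56))):
    q=np.linalg.inv(T)@[*p,1];q=s["K"]@q[:3];print(n,(q[:2]/q[2]).round(1))
```

```text
e -0.82 t 1.50 mouth z 237.65 yaw 159.9 F [-0.9  0.2 13.1] tq [-0.03 -0.1   0.01]
pics/w3.png 4298 283 356 276 [276, 277, 277, 277, 277]
[118, 144, 149, 147, 175, 193, 131, 72, 77, 77, 75, 78, 82, 81, 78, 80, 91, 103, 103, 101, 102, 101, 101, 100, 104, 103, 103, 102, 102, 105, 103, 101, 100, 104, 105, 93, 63, 31, 37, 28, 40, 34, 38, 30, 34]
pics/w4.png 4306 283 356 276 [276, 277, 277, 277, 277]
[93, 140, 177, 203, 203, 189, 129, 74, 78, 79, 77, 78, 79, 81, 80, 80, 93, 105, 101, 101, 98, 102, 103, 105, 102, 103, 100, 102, 105, 100, 101, 102, 101, 102, 104, 95, 64, 30, 35, 42, 32, 35, 27, 31, 29]
pics/w6.png 4435 283 356 240 [240, 240, 277, 277, 277]
[45, 96, 119, 117, 116, 115, 98, 76, 80, 82, 78, 81, 81, 78, 81, 79, 93, 108, 105, 104, 104, 106, 104, 105, 104, 106, 103, 103, 105, 103, 104, 103, 102, 102, 104, 100, 77, 29, 42, 39, 28, 37, 38, 31, 42]
handle low [318.  276.7]
collar edge [318.  258.7]
socket top [318.1 260.6]
mouth [318.1 248.6]
```

Emit:
drive_tool:
  steps:
    - [[0,0,-1],0,1]
    - [[0,0,-1.5],0,1]
    - [[-2.3,0.9,0],-7,1]
    - [[-2.3,0.7,0],-7,1]
    - [[0,0,0],-7,1]
    - [[0,0,0],-6,1]
    - [[0,0,0],0,1]
    - [[0,0,0],0,1]

```text
clock: 13.52
eef_pos: [595.2, -152.3, 316.2]
eef_rot: [3.141, -0.001, -3.023]
contact_force: [0.4, -0.5, -0.7]
gripper_width: 25.7
gripper_force: 44.6
```

```bash
python3 -c "
from h import *
wheel('pics/w7.png')
a=cv2.imread('pics/w4.png')[130:215,270:370];b=cv2.imread('pics/w7.png')[130:215,270:370]
cv2.imwrite('pics/z7.png',np.hstack([cv2.resize(x,(400,340),interpolation=cv2.INTER_CUBIC) for x in(a,b)]))"
```

```text
e 46.43 t -1.85 mouth z 260.30 yaw 186.8 F [ 0.4 -0.5 -0.7] tq [ 0.02  0.02 -0.  ]
red [([323.7, 147.5], 263), ([323.2, 212.5], 300)]
[323.7, 147.5] 263 [np.float64(-20.2)] [np.float64(2.2), np.float64(2.1)]
[323.2, 212.5] 300 [np.float64(19.1)] [np.float64(1.9), np.float64(1.9)]
[256.4, 146.7] 256 [np.float64(-20.7)] [np.float64(-37.9), np.float64(-37.4)]
[198.2, 166.2] 232 [np.float64(-9.5)] [np.float64(-73.6), np.float64(-72.7)]
[431.2, 170.7] 513 [np.float64(-6.4)] [np.float64(67.5), np.float64(66.6)]
[217.5, 173.4] 307 [np.float64(-5.2)] [np.float64(-62.3), np.float64(-61.6)]
[262.4, 178.1] 395 [np.float64(-2.3)] [np.float64(-35.2), np.float64(-34.8)]
[382.8, 177.9] 362 [np.float64(-2.2)] [np.float64(38.3), np.float64(37.8)]
[323.2, 180.0] 373 [np.float64(-1.0)] [np.float64(1.9), np.float64(1.9)]
[259.4, 209.3] 269 [np.float64(17.0)] [np.float64(-38.0), np.float64(-37.5)]
head [260.6 209.3] rel 17.9 -37.4 flat 87.79569615189712
head [323.3 180.1] rel -0.3 2.0 flat 78.18975777444444
head [383.  178.2] rel -1.4 38.6 flat 83.11828562534859
head [262.4 178.2] rel -1.6 -35.3 flat 67.87093575345509
head [217.5 173.5] rel -4.5 -62.6 flat 6.828810263461136
head [430.8 169.9] rel -6.3 67.4 flat 31.57225823113508
head [197.7 165.8] rel -9.2 -74.3 flat 11.47758287555925
head [259. 147.] rel -20.3 -36.5 flat 6.83607637339523
```

View pics/z7.png

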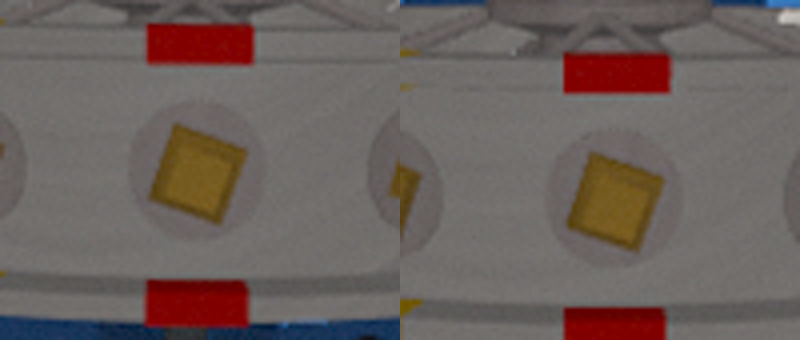

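The head hasn't turned: both crops show about 20° tilt, at (198,173) and (615,201). So the yaw estimate of about 167 is right and the remaining error is sideways. I'll press lightly and slide along the rim.

Emit:
drive_tool:
  steps:
    - [[2.4,0.15,0],0,1]
    - [[2.31,0.2,0],0,1]
    - [[0,0,0.5],6.6,1]
    - [[0,0,0.5],6.6,1]
    - [[0,0,0.5],6.6,1]
    - [[0,0,0.4],0,1]
    - [[0,0,0.2],0,1]
    - [[0,0,0.1],0,1]
    - [[0,0,0.05],0,1]
    - [[0,0,0],0,1]
    - [[0,0,0],0,1]

```text
clock: 14.48
eef_pos: [548.8, -154.7, 294.5]
eef_rot: [3.141, 0.001, 2.919]
contact_force: [1.8, -0.8, 0.2]
gripper_width: 25.7
gripper_force: 44.6
```

```bash
python3 -c "
from h import *
print(rel())"
```

```text
e 0.03 t 1.43 mouth z 238.57 yaw 167.3 F [ 1.8 -0.8  0.2] tq [-0.2  -0.66 -0.01]
```

Emit:
drive_tool:
  steps:
    - [[0.05,-0.02,0.05],0,1]
    - [[0,0,0.05],0,1]
    - [[0,0,0.03],0,1]
    - [[0,0,0],0,1]

```text
clock: 14.82
eef_pos: [548.1, -154.7, 293.9]
eef_rot: [3.141, 0.002, 2.919]
contact_force: [0.6, -0.6, 7.0]
gripper_width: 25.9
gripper_force: 44.6
```

```bash
python3 -c "
from h import *
print(rel())"
```

```text
e -0.58 t 1.48 mouth z 237.96 yaw 167.2 F [ 0.6 -0.6  7. ] tq [ 0.03  0.05 -0.02]
```

Emit:
drive_tool:
  steps:
    - [[-0.01,-0.028,0],0,1]
    - [[-0.01,-0.028,0],0,1]
    - [[0,0,0],0,1]

```text
clock: 15.07
eef_pos: [548.2, -154.9, 293.8]
eef_rot: [3.141, 0.001, 2.919]
contact_force: [-1.2, 1.3, 8.1]
gripper_width: 25.9
gripper_force: 44.6
```

```bash
python3 -c "
from h import *
print(rel())"
```

```text
e -0.56 t 1.29 mouth z 237.94 yaw 167.3 F [-1.2  1.3  8.1] tq [0.37 0.12 0.03]
```

Emit:
drive_tool:
  steps:
    - [[-0.01,-0.028,0],0,1]
    - [[-0.01,-0.028,0],0,1]
    - [[0,0,0],0,1]

```text
clock: 15.32
eef_pos: [548.4, -155.7, 293.7]
eef_rot: [3.141, 0.002, 2.919]
contact_force: [0.7, 0.9, 6.7]
gripper_width: 26.1
gripper_force: 44.6
```

```bash
python3 -c "
from h import *
print(rel())"
```

```text
e -0.48 t 0.46 mouth z 237.82 yaw 167.2 F [0.7 0.9 6.7] tq [ 0.15 -0.23 -0.03]
```

Emit:
drive_tool:
  steps:
    - [[0,0,-0.15],0,1]
    - [[0,-0.07,0],0,1]
    - [[0,0,0],0,1]
    - [[0,0,0.1],0,1]
    - [[0,0,0.1],0,1]
    - [[0,0,0],0,1]

```text
clock: 15.82
eef_pos: [548.1, -156.2, 293.6]
eef_rot: [3.141, 0.001, 2.919]
contact_force: [-1.0, 1.8, 12.7]
gripper_width: 25.8
gripper_force: 44.6
```

```bash
python3 -c "
from h import *
print(rel())"
```

```text
e -0.79 t -0.02 mouth z 237.71 yaw 167.2 F [-1.   1.8 12.7] tq [ 0.6   0.18 -0.01]
```

Emit:
drive_tool:
  steps:
    - [[0,0,-0.2],0,1]
    - [[0.074,0.207,0],0,1]
    - [[0,0,0],0,1]
    - [[0,0,0.1],0,1]
    - [[0,0,0.1],0,1]
    - [[0,0,0],0,1]

```text
clock: 16.32
eef_pos: [547.7, -154.4, 293.6]
eef_rot: [3.141, 0.001, 2.918]
contact_force: [-0.7, 0.1, 13.5]
gripper_width: 25.6
gripper_force: 44.6
```

```bash
python3 -c "
from h import *
print(rel())"
```

```text
e -0.97 t 1.80 mouth z 237.65 yaw 167.2 F [-0.7  0.1 13.5] tq [0.05 0.08 0.03]
```

Emit:
drive_tool:
  steps:
    - [[0,0,-0.2],0,1]
    - [[-0.12,-0.074,0],0,1]
    - [[0,0,0],0,1]
    - [[0,0,0.1],0,1]
    - [[0,0,0.1],0,1]
    - [[0,0,0],0,1]

```text
clock: 16.82
eef_pos: [548.7, -154.9, 291.4]
eef_rot: [3.142, -0.0, 2.919]
contact_force: [5.2, -0.3, -2.0]
gripper_width: 25.9
gripper_force: 44.6
```

```bash
python3 -c "
from h import *
print(rel())"
```

```text
e -0.01 t 1.19 mouth z 235.50 yaw 167.2 F [ 5.2 -0.3 -2. ] tq [ 0.18 -1.25 -0.  ]
```

Emit:
drive_tool:
  steps:
    - [[0,0,-0.2],0,1]
    - [[0.153,-0.076,0],0,1]
    - [[0,0,0],0,1]
    - [[0,0,0.1],0,1]
    - [[0,0,0.1],0,1]
    - [[0,0,0],0,1]

```text
clock: 17.32
eef_pos: [547.3, -155.5, 293.8]
eef_rot: [3.141, 0.002, 2.919]
contact_force: [1.8, 2.9, 11.3]
gripper_width: 25.9
gripper_force: 44.6
```

```bash
python3 -c "
from h import *
print(rel())"
```

```text
e -1.50 t 0.81 mouth z 237.88 yaw 167.2 F [ 1.8  2.9 11.3] tq [ 0.72 -0.32  0.01]
```

It dropped on the third try, at e≈0, t≈1.2. Going back there, a little further along +e, and sitting it down.

Emit:
drive_tool:
  steps:
    - [[0,0,-0.2],0,1]
    - [[-0.165,0.1,0],0,1]
    - [[0,0,0],0,1]
    - [[0,0,0.1],0,1]
    - [[0,0,0.1],0,1]
    - [[0,0,0.1],0,1]
    - [[0,0,0],0,1]

```text
clock: 17.9
eef_pos: [548.8, -155.1, 290.6]
eef_rot: [-3.141, -0.0, 2.918]
contact_force: [4.1, -0.1, -2.3]
gripper_width: 25.8
gripper_force: 44.6
```

```bash
python3 -c "
from h import *
print(rel())"
```

```text
e 0.01 t 0.97 mouth z 234.69 yaw 167.2 F [ 4.1 -0.1 -2.3] tq [-0.14 -1.26 -0.  ]
```

Emit:
drive_tool:
  steps:
    - [[-0.05,0.017,0.05],0,1]
    - [[0,0,0.03],0,1]
    - [[0,0,0],0,1]
    - [[0,0,0],0,1]

```text
clock: 18.23
eef_pos: [549.1, -155.1, 290.4]
eef_rot: [-3.142, -0.0, 2.918]
contact_force: [1.0, -0.4, -1.0]
gripper_width: 25.8
gripper_force: 44.6
```

```bash
python3 -c "
from h import *
print(rel(),np.degrees(arm.get_obs()['joints'])[6])"
```

```text
e 0.31 t 1.00 mouth z 234.49 yaw 167.2 F [ 1.  -0.4 -1. ] tq [-0.14 -0.38  0.04] 92.82401835121857
```

Emit:
drive_tool:
  steps:
    - [[0,0,0.05],0,1]
    - [[0,0,0.03],0,1]
    - [[0,0,0],0,1]

```text
clock: 18.48
eef_pos: [549.2, -155.1, 290.2]
eef_rot: [3.141, 0.0, 2.918]
contact_force: [-0.2, 0.1, 5.3]
gripper_width: 25.5
gripper_force: 44.6
```

Seated at 5 N with the mouth at 234.3. Now turning clockwise about 187° (180° plus play).

Emit:
drive_tool:
  steps:
    - [[0,0,0],4,1]
    - [[0,0,0],6,1]
    - [[0,0,0],6,1]
    - [[0,0,0],6,1]
    - [[0,0,0],6,1]
    - [[0,0,0],6,1]
    - [[0,0,0],0,1]

```text
clock: 19.07
eef_pos: [549.7, -154.9, 290.3]
eef_rot: [3.141, 0.001, 2.32]
contact_force: [1.4, -0.4, 5.4]
gripper_width: 25.9
gripper_force: 44.6
```

```bash
python3 -c "
from h import *
print(rel())"
```

```text
e 0.92 t 1.12 mouth z 234.35 yaw 133.0 F [ 1.4 -0.4  5.4] tq [-0.03 -0.49 -0.  ]
```

Emit:
drive_tool:
  steps:
    - [[0,0,0],6.5,1]
    - [[0,0,0],6.5,1]
    - [[0,0,0],6.5,1]
    - [[0,0,0],6.5,1]
    - [[0,0,0],6.5,1]
    - [[0,0,0],6.5,1]
    - [[0,0,0],6.5,1]
    - [[0,0,0],6.5,1]
    - [[0,0,0],6.5,1]
    - [[0,0,0],6.5,1]
    - [[0,0,0],6.5,1]
    - [[0,0,0],6.5,1]
    - [[0,0,0],0,1]

```text
clock: 20.15
eef_pos: [549.5, -154.9, 290.2]
eef_rot: [3.141, -0.001, 0.96]
contact_force: [1.1, 0.4, 6.6]
gripper_width: 26.0
gripper_force: 44.6
```

```bash
python3 -c "
from h import *
print(rel())"
```

```text
e 0.73 t 1.07 mouth z 234.33 yaw 55.0 F [1.1 0.4 6.6] tq [-0.02 -0.18  0.09]
```

Emit:
drive_tool:
  steps:
    - [[0,0,0],6.5,1]
    - [[0,0,0],6.5,1]
    - [[0,0,0],6.5,1]
    - [[0,0,0],6.5,1]
    - [[0,0,0],6.5,1]
    - [[0,0,0],6.5,1]
    - [[0,0,0],6.5,1]
    - [[0,0,0],6.5,1]
    - [[0,0,0],6.5,1]
    - [[0,0,0],6.5,1]
    - [[0,0,0],6,1]
    - [[0,0,0],3,1]
    - [[0,0,0],0,1]
    - [[0,0,0],-6,1]
    - [[0,0,0],0,1]
    - [[0,0,-0.5],0,1]
    - [[0,0,-1],0,1]
    - [[0,0,-1],0,1]
    - [[0,0,0],0,1]

```text
clock: 21.73
eef_pos: [549.7, -155.4, 316.8]
eef_rot: [-3.141, -0.002, -0.223]
contact_force: [0.1, -0.5, -1.1]
gripper_width: 25.9
gripper_force: 44.6
```

```bash
python3 -c "
from h import *
print(rel(),np.degrees(arm.get_obs()['joints'])[6])"
```

```text
e 0.85 t 0.59 mouth z 260.89 yaw 347.2 F [ 0.1 -0.5 -1.1] tq [-0.03  0.15 -0.  ] -83.12737864733579
```

Emit:
drive_tool:
  steps:
    - [[0,0,0],-7,1]
    - [[0,0,0],-7,1]
    - [[0,0,0],-7,1]
    - [[0,0,0],-7,1]
    - [[0,0,0],-7,1]
    - [[0,0,0],-7,1]
    - [[0,0,0],-7,1]
    - [[0,0,0],-7,1]
    - [[0,0,0],-7,1]
    - [[0,0,0],-7,1]
    - [[0,0,0],-7,1]
    - [[0,0,0],-7,1]
    - [[0,0,0],-7,1]
    - [[0,0,0],-7,1]
    - [[0,0,0],-7,1]
    - [[0,0,0],-7,1]
    - [[0,0,0],-7,1]
    - [[0,0,0],-7,1]
    - [[0,0,0],-7,1]
    - [[0,0,0],-7,1]

```text
clock: 23.4
eef_pos: [549.1, -155.1, 314.5]
eef_rot: [-3.141, -0.0, 2.227]
contact_force: [1.3, 0.9, -1.2]
gripper_width: 26.1
gripper_force: 44.6
```

Emit:
drive_tool:
  steps:
    - [[0,0,0],-7,1]
    - [[0,0,0],-7,1]
    - [[0,0,0],-5.8,1]
    - [[-2.5,0,0],0,1]
    - [[-2.4,0,0],0,1]
    - [[0,0,0],0,1]
    - [[0,0,0],0,1]

```text
clock: 23.98
eef_pos: [590.5, -182.3, 313.6]
eef_rot: [-3.14, -0.001, 2.565]
contact_force: [-0.5, 0.4, -1.0]
gripper_width: 25.6
gripper_force: 44.6
```

```bash
python3 -c "
from h import *
wheel('pics/w8.png')"
```

```text
e 38.09 t -31.05 mouth z 257.74 yaw 147.0 F [-0.5  0.4 -1. ] tq [-0.08  0.03  0.  ]
red [([299.6, 149.6], 248), ([341.4, 200.1], 299)]
[299.6, 149.6] 248 [np.float64(-19.7)] [np.float64(2.7), np.float64(2.9)]
[341.4, 200.1] 299 [np.float64(19.2)] [np.float64(2.5), np.float64(2.8)]
[403.7, 103.8] 148 [np.float64(-1.1)] [np.float64(64.9), np.float64(64.4)]
[368.9, 132.2] 396 [np.float64(-1.5)] [np.float64(40.1), np.float64(39.9)]
[320.9, 174.4] 379 [np.float64(-0.7)] [np.float64(2.9), np.float64(3.2)]
[250.1, 191.8] 211 [np.float64(-20.1)] [np.float64(-36.9), np.float64(-36.2)]
[274.8, 211.3] 376 [np.float64(-1.6)] [np.float64(-33.6), np.float64(-32.8)]
[366.5, 218.0] 168 [np.float64(37.8)] [np.float64(7.3), np.float64(7.5)]
head [275.  211.4] rel -1.0 -33.8 flat 75.54073243310276
head [252.5 190. ] rel -19.9 -35.4 flat 5.7362302089435815
head [320.9 174.4] rel -0.2 2.8 flat 85.34702185263201
head [368.9 132.2] rel -1.1 40.1 flat 81.45933231454728
```

Emit:
drive_tool:
  steps:
    - [[0,0,0],-5.5,1]
    - [[0,0,0],-5.5,1]
    - [[0,0,0],-5.5,1]
    - [[0,0,0],-5.5,1]
    - [[0,0,0],-5.5,1]
    - [[0,0,0],-5.5,1]
    - [[0,0,0],-5.5,1]
    - [[0,0,0],-1.5,1]
    - [[-1,3,-0.2],0,1]
    - [[0,0,0],0,1]
    - [[0,0,0],0,1]

```text
clock: 24.95
eef_pos: [596.7, -148.0, 317.0]
eef_rot: [3.14, 0.001, -3.015]
contact_force: [-0.6, -1.1, -1.0]
gripper_width: 25.6
gripper_force: 44.6
```

Run:
```python
from h import *
wheel('pics/w9.png')
# edge angles of red head from Canny/approx in before/after pictures
for f in('pics/w7.png','pics/w9.png'):
    im=cv2.imread(f);_,m=blobs(im,(32,120,50),(54,255,255),(295,350,160,200),100)
    for c in cv2.findContours(m,0,1)[0]:
        if cv2.contourArea(c)<150: continue
        q=cv2.approxPolyDP(c,4,True)[:,0].astype(float);d=np.roll(q,-1,0)-q;print(f,q.tolist(),(np.degrees(np.arctan2(d[:,1],d[:,0]))%90).round(1))
```

```text
e 48.43 t 2.16 mouth z 261.09 yaw 187.2 F [-0.6 -1.1 -1. ] tq [-0.02  0.04  0.02]
red [([318.8, 144.2], 245), ([317.9, 208.5], 298)]
[318.8, 144.2] 245 [np.float64(-19.9)] [np.float64(2.8), np.float64(2.8)]
[317.9, 208.5] 298 [np.float64(18.9)] [np.float64(2.4), np.float64(2.4)]
[251.1, 142.5] 254 [np.float64(-20.7)] [np.float64(-37.5), np.float64(-37.0)]
[193.0, 162.2] 228 [np.float64(-9.1)] [np.float64(-73.1), np.float64(-72.1)]
[426.1, 168.1] 514 [np.float64(-6.2)] [np.float64(68.1), np.float64(67.3)]
[212.2, 169.3] 306 [np.float64(-4.9)] [np.float64(-61.8), np.float64(-61.0)]
[256.9, 174.1] 391 [np.float64(-2.2)] [np.float64(-34.8), np.float64(-34.4)]
[317.9, 176.3] 368 [np.float64(-1.0)] [np.float64(2.4), np.float64(2.4)]
[377.5, 174.8] 365 [np.float64(-2.1)] [np.float64(38.8), np.float64(38.3)]
[254.2, 205.5] 272 [np.float64(17.1)] [np.float64(-37.4), np.float64(-36.9)]
head [255.1 205.5] rel 18.1 -37.0 flat 88.26227714958387
head [317.9 176.4] rel -0.3 2.4 flat 84.25309807839162
head [377.6 174.9] rel -1.4 39.0 flat 82.52284428752338
head [257. 174.] rel -1.6 -34.9 flat 75.90961609559375
head [212.  169.5] rel -4.3 -62.2 flat 7.253845887525259
head [425.6 167.4] rel -6.0 68.0 flat 30.46030397705222
head [192.5 161.5] rel -9.0 -73.7 flat 7.258188361594108
head [253. 143.] rel -20.1 -36.5 flat 7.263734915241471
pics/w7.png [[318.0, 168.0], [312.0, 186.0], [329.0, 191.0], [335.0, 175.0]] [18.4 16.4 20.6 22.4]
pics/w9.png [[311.0, 165.0], [307.0, 183.0], [325.0, 187.0], [329.0, 170.0]] [12.5 12.5 13.2 15.5]
```

The red head now reads 83.8°, against 77.3° before, so it came up about 6° short. I'll reseat and finish that turn.

Emit:
drive_tool:
  steps:
    - [[2.4,-0.04,0],0,1]
    - [[2.39,-0.04,0],0,1]
    - [[0,0,0.7],5,1]
    - [[0,0,0.7],5,1]
    - [[0,0,0.7],4.2,1]
    - [[0,0,0],0,1]
    - [[0,0,0.2],0,1]
    - [[0,0,0.2],0,1]
    - [[0,0,0],0,1]

```text
clock: 25.75
eef_pos: [550.3, -158.5, 296.0]
eef_rot: [3.141, 0.008, 3.015]
contact_force: [2.9, -0.4, 20.9]
gripper_width: 25.7
gripper_force: 44.9
```

```bash
python3 -c "
from h import *
print(rel())"
```

```text
e 1.13 t -2.53 mouth z 240.14 yaw 172.8 F [ 2.9 -0.4 20.9] tq [ 0.21 -0.61  0.02]
```

Emit:
drive_tool:
  steps:
    - [[0,0,-0.4],0,1]
    - [[0,0,0],0,1]
    - [[0,0,0],0,1]
    - [[0,0,0],0,1]

```text
clock: 26.08
eef_pos: [549.3, -158.2, 296.9]
eef_rot: [-3.141, 0.002, 3.015]
contact_force: [-1.3, -0.1, 8.9]
gripper_width: 25.5
gripper_force: 44.9
```

```bash
python3 -c "
from h import *
print(rel())"
```

```text
e 0.13 t -2.11 mouth z 241.01 yaw 172.8 F [-1.3 -0.1  8.9] tq [-0.06  0.13  0.01]
```

Emit:
drive_tool:
  steps:
    - [[0,0,-0.4],0,1]
    - [[0.045,0.34,0],0,1]
    - [[0,0,0],0,1]
    - [[0,0,0],0,1]
    - [[0,0,0],0,1]

```text
clock: 26.5
eef_pos: [549.0, -153.8, 299.1]
eef_rot: [3.142, -0.001, 3.016]
contact_force: [0.0, 0.0, -3.4]
gripper_width: 25.6
gripper_force: 44.9
```

```bash
python3 -c "
from h import *
print(rel())"
```

```text
e 0.36 t 2.32 mouth z 243.22 yaw 172.8 F [ 0.   0.  -3.4] tq [-0.03 -0.02  0.02]
```

Emit:
drive_tool:
  steps:
    - [[-0.02,-0.05,0.2],0,1]
    - [[0,0,0.2],0,1]
    - [[0,0,0.1],0,1]
    - [[0,0,0.1],0,1]
    - [[0,0,0],0,1]
    - [[0,0,0],0,1]

```text
clock: 27.0
eef_pos: [549.5, -154.4, 293.6]
eef_rot: [3.142, 0.0, 3.016]
contact_force: [1.0, -0.3, -1.3]
gripper_width: 25.8
gripper_force: 44.9
```

```bash
python3 -c "
from h import *
print(rel())"
```

```text
e 0.76 t 1.63 mouth z 237.71 yaw 172.8 F [ 1.  -0.3 -1.3] tq [-0.   -0.33  0.02]
```

Emit:
drive_tool:
  steps:
    - [[0,0,0.1],0,1]
    - [[0,0,0.1],0,1]
    - [[0,0,0.1],0,1]
    - [[0,0,0.05],0,1]
    - [[0,0,0],0,1]
    - [[0,0,0],0,1]

```text
clock: 27.5
eef_pos: [549.5, -154.4, 290.3]
eef_rot: [3.141, 0.001, 3.016]
contact_force: [1.8, -0.3, -0.2]
gripper_width: 25.7
gripper_force: 44.9
```

Emit:
drive_tool:
  steps:
    - [[0,0,0.05],0,1]
    - [[0,0,0],5,1]
    - [[0,0,0],5,1]
    - [[0,0,0],5.8,1]
    - [[0,0,0],0,1]
    - [[0,0,0],0,1]

```text
clock: 28.0
eef_pos: [549.8, -154.6, 290.2]
eef_rot: [3.141, 0.002, 2.743]
contact_force: [4.0, -1.9, 3.9]
gripper_width: 25.7
gripper_force: 44.9
```

```bash
python3 -c "
from h import *
print(rel())"
```

```text
e 1.08 t 1.33 mouth z 234.29 yaw 157.2 F [ 4.  -1.9  3.9] tq [-0.42 -0.99  0.02]
```

Emit:
drive_tool:
  steps:
    - [[0,0,0],-4,1]
    - [[0,0,0],-4,1]
    - [[0,0,0],0,1]
    - [[0,0,-0.5],0,1]
    - [[0,0,-1],0,1]
    - [[0,0,-1.2],-5,1]
    - [[-2.4,0.6,0],-6,1]
    - [[-2.4,0.6,0],-6,1]
    - [[0,0,0],-5,1]
    - [[0,0,0],0,1]
    - [[0,0,0],0,1]
    - [[0,0,0],0,1]

```text
clock: 29.0
eef_pos: [597.6, -148.8, 316.8]
eef_rot: [3.141, -0.001, -3.023]
contact_force: [-0.1, -0.4, -1.8]
gripper_width: 25.6
gripper_force: 44.9
```

```bash
cat >> h.py <<'E'
def heads(f,boxes):
    C=cam("wrist");cv2.imwrite(f,C[0]);im=C[0];_,m=blobs(im,(32,120,50),(54,255,255),(230,420,158,195),100)
    for c in cv2.findContours(m,0,1)[0]:
        if cv2.contourArea(c)<150: continue
        q=cv2.approxPolyDP(c,4,True)[:,0].astype(float);d=np.roll(q,-1,0)-q;a=np.degrees(np.arctan2(d[:,1],d[:,0]))%90
        p=plane(C,q.mean(0),241)[:2]-W;yaw=np.degrees(arm.get_obs()["eef_rot"][2])
        print("e %.1f t %.1f"%(p@E,p@TT),a.round(1),"tool yaw to fit",((yaw-a.mean())%360).round(1))
E
python3 -c "
from h import *
print(rel());heads('pics/w10.png',0)"
```

```text
e 49.20 t 1.33 mouth z 260.92 yaw 186.8 F [-0.1 -0.4 -1.8] tq [-0.01  0.04  0.02]
e -0.6 t 2.5 [15.5 16.4 15.5 16.4] tool yaw to fit 170.9
e -1.5 t 38.8 [13.2 13.2 17.4 15.5] tool yaw to fit 172.0
e -1.7 t -34.5 [17.4 26.6 22.4 21.3] tool yaw to fit 164.9
```

Red is now within about 3° of two exact quarter turns, which is good. Next, swing the wheel to bring yellow up, pushing its head with the socket from the −y side.

Emit:
drive_tool:
  steps:
    - [[1.6,-2,0],0,1]
    - [[1.6,-2,0],0,1]
    - [[1.67,-2.03,0],0,1]
    - [[0,0,0],0,1]
    - [[0,0,1],0,1]
    - [[0,0,1],0,1]
    - [[0,0,0.5],0,1]
    - [[0,0,0],0,1]
    - [[0,0,0],0,1]

```text
clock: 29.8
eef_pos: [557.5, -213.2, 290.9]
eef_rot: [3.141, -0.001, -3.018]
contact_force: [-0.1, -1.0, -0.9]
gripper_width: 25.8
gripper_force: 44.9
```

```bash
python3 -c "
from h import *
print(rel())"
```

```text
e 1.54 t -57.71 mouth z 234.97 yaw 187.1 F [-0.1 -1.  -0.9] tq [ 0.03  0.02 -0.01]
```

Emit:
drive_tool:
  steps:
    - [[0.1,-0.13,0],0,1]
    - [[0,0,0.5],0,1]
    - [[0,0,0.4],0,1]
    - [[0,0,0],0,1]
    - [[0,0.4,-0.09],0,1]
    - [[0,0.4,-0.09],0,1]
    - [[0,0.4,-0.09],0,1]
    - [[0,0.4,-0.1],0,1]
    - [[0,0.4,-0.1],0,1]
    - [[0,0.4,-0.1],0,1]
    - [[0,0.4,-0.1],0,1]
    - [[0,0.4,-0.1],0,1]
    - [[0,0.4,-0.1],0,1]
    - [[0,0.35,-0.1],0,1]
    - [[0,0,0],0,1]
    - [[0,0,0],0,1]

```text
clock: 31.13
eef_pos: [551.8, -175.5, 292.3]
eef_rot: [3.141, 0.0, -3.018]
contact_force: [0.4, -0.5, -1.7]
gripper_width: 25.6
gripper_force: 44.9
```

```bash
python3 -c "
from h import *
print(rel())"
```

```text
e 0.51 t -19.64 mouth z 236.41 yaw 187.1 F [ 0.4 -0.5 -1.7] tq [ 0.01 -0.02 -0.04]
```

Emit:
drive_tool:
  steps:
    - [[0,0.1,0],0,1]
    - [[0,0.1,0],0,1]
    - [[0,0,0],0,1]
    - [[0,-0.3,0],0,1]
    - [[0,0,-1.5],0,1]
    - [[0,0,-1],0,1]
    - [[-2.5,1,0],0,1]
    - [[-2.4,1,0],0,1]
    - [[0,0,0],0,1]
    - [[0,0,0],0,1]
    - [[0,0,0],0,1]

```text
clock: 32.05
eef_pos: [597.9, -151.9, 317.4]
eef_rot: [-3.141, -0.0, -3.019]
contact_force: [-0.2, -0.2, -0.6]
gripper_width: 25.4
gripper_force: 44.9
```

```bash
python3 -c "
from h import *
print(rel());heads('pics/w11.png',0)
C=cam('wrist');print(blobs(C[0],*RED,(150,500,90,235),60)[0])"
```

```text
e 49.15 t -1.79 mouth z 261.49 yaw 187.0 F [-0.2 -0.2 -0.6] tq [-0.02  0.06  0.01]
e -2.0 t -37.0 [83.3 87.  83.3 87. ] tool yaw to fit 101.8
e -1.7 t 36.0 [17.4 15.5 17.4 15.5] tool yaw to fit 170.5
e -0.6 t -0.5 [21.3 20.6 22.4 23.6] tool yaw to fit 165.0
[([387.3, 142.9], 215), ([382.9, 205.0], 236)]
```

Emit:
drive_tool:
  steps:
    - [[2.4,0.04,0],0,1]
    - [[2.46,0,0],0,1]
    - [[0,0,0.6],5.5,1]
    - [[0,0,0.6],5.5,1]
    - [[0,0,0.4],5.5,1]
    - [[0,0,0],5.5,1]
    - [[0,0,0],0,1]
    - [[0,0,0],0,1]

```text
clock: 32.82
eef_pos: [549.4, -157.5, 301.7]
eef_rot: [3.141, 0.001, 2.882]
contact_force: [-0.3, 0.1, -2.3]
gripper_width: 25.8
gripper_force: 44.9
```

```bash
python3 -c "
from h import *
print(rel())"
```

```text
e 0.37 t -1.44 mouth z 245.84 yaw 165.1 F [-0.3  0.1 -2.3] tq [-0.02  0.05 -0.03]
```

Emit:
drive_tool:
  steps:
    - [[-0.02,0.01,0.3],0,1]
    - [[0,0,0.2],0,1]
    - [[0,0,0.15],0,1]
    - [[0,0,0.1],0,1]
    - [[0,0,0.1],0,1]
    - [[0,0,0],0,1]
    - [[0,0,0],0,1]

```text
clock: 33.4
eef_pos: [550.0, -157.0, 292.8]
eef_rot: [3.142, 0.0, 2.88]
contact_force: [0.2, -0.8, -2.0]
gripper_width: 25.5
gripper_force: 44.9
```

```bash
python3 -c "
from h import *
print(rel())"
```

```text
e 1.00 t -1.04 mouth z 236.89 yaw 165.0 F [ 0.2 -0.8 -2. ] tq [-0.   -0.12  0.03]
```

Dropped in with no resistance. Sitting it down.

Emit:
drive_tool:
  steps:
    - [[0,0,0.1],0,1]
    - [[0,0,0.1],0,1]
    - [[0,0,0.05],0,1]
    - [[0,0,0.05],0,1]
    - [[0,0,0],0,1]
    - [[0,0,0],0,1]

```text
clock: 33.9
eef_pos: [550.1, -157.0, 290.2]
eef_rot: [3.141, 0.001, 2.88]
contact_force: [-1.5, 0.5, 3.0]
gripper_width: 25.7
gripper_force: 44.9
```

Emit:
drive_tool:
  steps:
    - [[0,0,0.03],6,1]
    - [[0,0,0],6,1]
    - [[0,0,0],6,1]
    - [[0,0,0],6,1]
    - [[0,0,0],6,1]
    - [[0,0,0],6,1]
    - [[0,0,0],6,1]
    - [[0,0,0],6,1]
    - [[0,0,0],6,1]
    - [[0,0,0],6,1]
    - [[0,0,0],6,1]
    - [[0,0,0],6,1]
    - [[0,0,0],6,1]
    - [[0,0,0],6,1]
    - [[0,0,0],6,1]
    - [[0,0,0],6,1]
    - [[0,0,0],6,1]
    - [[0,0,0],1,1]
    - [[0,0,0],0,1]

```text
clock: 35.48
eef_pos: [549.9, -157.8, 290.2]
eef_rot: [3.141, 0.001, 1.08]
contact_force: [-1.3, -1.6, 4.7]
gripper_width: 25.7
gripper_force: 44.9
```

```bash
python3 -c "
from h import *
print(rel())"
```

```text
e 0.82 t -1.84 mouth z 234.27 yaw 61.9 F [-1.3 -1.6  4.7] tq [-0.68  0.61  0.12]
```

Emit:
drive_tool:
  steps:
    - [[0,0,0],-5,1]
    - [[0,0,0],-5,1]
    - [[0,0,0],0,1]
    - [[0,0,-0.5],0,1]
    - [[0,0,-1],0,1]
    - [[0,0,-1.2],-5.5,1]
    - [[0,0,0],-5.5,1]
    - [[0,0,0],-5.5,1]
    - [[0,0,0],-5.5,1]
    - [[0,0,0],-5.5,1]
    - [[0,0,0],-5.5,1]
    - [[0,0,0],-5.5,1]
    - [[0,0,0],-5.5,1]
    - [[0,0,0],-5.5,1]
    - [[0,0,0],-5.5,1]
    - [[0,0,0],-5.5,1]
    - [[0,0,0],-5.5,1]
    - [[0,0,0],-5.5,1]
    - [[0,0,0],-5.5,1]
    - [[0,0,0],-5.5,1]

```text
clock: 37.15
eef_pos: [550.0, -156.6, 316.9]
eef_rot: [3.141, -0.0, 2.7]
contact_force: [0.2, -0.2, -1.2]
gripper_width: 25.6
gripper_force: 44.9
```

Emit:
drive_tool:
  steps:
    - [[0,0,0],-5.5,1]
    - [[0,0,0],-5.5,1]
    - [[0,0,0],-5.5,1]
    - [[0,0,0],-5.5,1]
    - [[0,0,0],-5.5,1]
    - [[0,0,0],-5,1]
    - [[-2.4,0.1,0],0,1]
    - [[-2.4,0.1,0],0,1]
    - [[0,0,0],0,1]
    - [[0,0,0],0,1]
    - [[0,0,0],0,1]

```text
clock: 38.07
eef_pos: [597.1, -149.3, 316.6]
eef_rot: [-3.142, -0.001, -3.02]
contact_force: [-0.6, 0.8, -2.1]
gripper_width: 25.6
gripper_force: 44.9
```

```bash
python3 -c "
from h import *
print(rel());heads('pics/w12.png',0);heads('pics/w13.png',0);wheel()" | grep -v '^\['
```

```text
e 48.68 t 0.89 mouth z 260.67 yaw 186.9 F [-0.6  0.8 -2.1] tq [-0.02  0.06 -0.05]
e -2.0 t -36.9 [83.3 86.8 83.3 86.8] tool yaw to fit 101.9
e -1.5 t 36.2 [16.4 12.5 17.4 15.5] tool yaw to fit 171.5
e -0.7 t -0.4 [18.4 20.6 22.4 22.4] tool yaw to fit 166.0
e -0.7 t -0.5 [19.4 20.6 22.4 19.4] tool yaw to fit 166.5
e -2.1 t -36.7 [80.5 83.7 83.3 87. ] tool yaw to fit 103.3
e -1.5 t 36.2 [13.2 16.4 16.4 15.5] tool yaw to fit 171.6
e 48.39 t 0.63 mouth z 261.05 yaw 186.9 F [ 0.1 -0.1 -1.4] tq [ 0.06  0.04 -0.03]
red [([382.5, 143.6], 227), ([378.4, 205.9], 244)]
head [315.5 209. ] rel 20.1 -0.5 flat 6.944714127142461
head [315.5 176.6] rel -0.3 -0.5 flat 74.60512274293876
head [255.3 174.6] rel -1.5 -37.4 flat 12.581197186706987
head [376. 175.] rel -1.2 36.6 flat 81.73808799022473
head [419.9 170.6] rel -3.9 63.4 flat 87.84636179723555
head [212. 170.] rel -4.4 -63.6 flat 6.956448394001725
head [438.2 163.4] rel -8.2 74.2 flat 6.751603361041305
head [194.5 162. ] rel -9.2 -73.8 flat 6.958864526552674
head [315.5 144. ] rel -19.8 -0.4 flat 6.196654694777578
```

Yellow reads a full quarter, 88–90°. Now swing the wheel back to about where it started, pushing the red head from the +y side.

Emit:
drive_tool:
  steps:
    - [[1.6,1.9,0],0,1]
    - [[1.6,1.9,0],0,1]
    - [[1.6,1.95,0],0,1]
    - [[0,0,0],0,1]
    - [[0,0,0],0,1]
    - [[0,0,1],0,1]
    - [[0,0,1],0,1]
    - [[0,0,0],0,1]
    - [[0,0,0],0,1]

```text
clock: 38.97
eef_pos: [542.3, -98.4, 295.2]
eef_rot: [3.141, -0.002, -3.02]
contact_force: [-0.6, 0.4, -1.4]
gripper_width: 25.6
gripper_force: 44.9
```

```bash
python3 -c "
from h import *
print(rel())"
```

```text
e 0.52 t 58.07 mouth z 239.29 yaw 187.0 F [-0.6  0.4 -1.4] tq [ 0.01 -0.06 -0.01]
```

Next: down 1.35 cm, push to t≈36.5, then retreat and rise.

Emit:
drive_tool:
  steps:
    - [[0,0,0.7],0,1]
    - [[0,0,0.6],0,1]
    - [[0,0,0],0,1]
    - [[0,-0.4,-0.1],0,1]
    - [[0,-0.4,-0.12],0,1]
    - [[0,-0.4,-0.12],0,1]
    - [[0,-0.4,-0.12],0,1]
    - [[0,-0.4,-0.12],0,1]
    - [[0,-0.15,-0.05],0,1]
    - [[0,0,0],0,1]
    - [[0,0,0],0,1]
    - [[0,0.3,0],0,1]
    - [[0,0,-1],0,1]
    - [[0,0,-2],0,1]
    - [[-2.5,-1.7,0],0,1]
    - [[-2.4,-1.7,0],0,1]
    - [[0,0,0],0,1]
    - [[0,0,0],0,1]

```text
clock: 40.47
eef_pos: [598.2, -144.5, 319.1]
eef_rot: [-3.141, -0.002, -3.02]
contact_force: [-1.4, 0.6, -1.4]
gripper_width: 25.8
gripper_force: 44.9
```

```bash
python3 -c "
from h import *
print(rel(),todo([557.4,204,320]));heads('pics/w14.png',0);C=cam('wrist');print(blobs(C[0],*RED,(150,500,90,235),60)[0])"
```

```text
e 50.39 t 5.52 mouth z 263.21 yaw 187.0 F [-1.4  0.6 -1.4] tq [ 0.04 -0.   -0.07] [-0.18 35.09 -0.12]
e -0.8 t 19.6 [17.4 18.4 16.4 15.5] tool yaw to fit 170.1
e -0.9 t -18.5 [16.4 19.4 19.4 18.4] tool yaw to fit 168.6
e -2.6 t 52.5 [14.  10.  11.3 14. ] tool yaw to fit 174.7
[([343.2, 141.5], 260), ([341.5, 205.0], 279)]
```

The wheel is back close to its starting position. Carrying the driver to its hole.

Emit:
drive_tool:
  steps:
    - [[0,3.5,0],0,1]
    - [[0,3.5,0],0,1]
    - [[0,3.5,0],0,1]
    - [[0,3.5,0],0,1]
    - [[0,3.5,0],0,1]
    - [[0,3.5,0],0,1]
    - [[0,3.5,0],0,1]
    - [[0,3.5,0],0,1]
    - [[0,3.5,0],0,1]
    - [[-0.2,3.5,0],0,1]
    - [[0,0,1],-6.3,1]
    - [[0,0,3],-6.3,1]
    - [[0,0,3],-6.2,1]
    - [[0,0,3],0,1]
    - [[0,0,3],0,1]
    - [[0,0,3],0,1]
    - [[0,0,0],0,1]
    - [[0,0,0],0,1]
    - [[0,0,0],0,1]

```text
clock: 42.15
eef_pos: [557.6, 204.1, 162.4]
eef_rot: [3.142, 0.003, -2.691]
contact_force: [0.2, -0.4, -0.6]
gripper_width: 25.9
gripper_force: 44.9
```

```bash
python3 -c "
from h import *
print(obs(),todo([557.5,203.4,130]))"
```

```text
(array([557.6, 204.1, 162.4]), array([ 1.8000e+02,  1.6000e-01, -1.5416e+02]), array([ 0.2, -0.4, -0.6])) [ 0.05 -0.05  3.24]
```

Emit:
drive_tool:
  steps:
    - [[0.05,-0.05,1],0,1]
    - [[0,0,1.5],0,1]
    - [[0,0,1],0,1]
    - [[0,0,0.7],0,1]
    - [[0,0,0.5],0,1]
    - [[0,0,0],0,1]
    - [[0,0,0],0,1]

```text
clock: 42.73
eef_pos: [556.9, 203.0, 113.1]
eef_rot: [3.142, 0.0, -2.691]
contact_force: [0.3, -0.0, -1.5]
gripper_width: 25.9
gripper_force: 44.9
```

```bash
python3 -c "
from h import *
print(obs(),todo([557.5,203.4,76]))"
```

```text
(array([556.9, 203. , 113.1]), array([ 1.8000e+02,  1.0000e-02, -1.5418e+02]), array([ 0.3, -0. , -1.5])) [-0.07  0.01  3.71]
```

It is inside the hole with no contact. Continuing down.

Emit:
drive_tool:
  steps:
    - [[-0.05,0.02,1],0,1]
    - [[0,0,1],0,1]
    - [[0,0,1],0,1]
    - [[0,0,0.4],0,1]
    - [[0,0,0.2],0,1]
    - [[0,0,0.1],0,1]
    - [[0,0,0],0,1]
    - [[0,0,0],0,1]

```text
clock: 43.4
eef_pos: [557.2, 203.3, 75.9]
eef_rot: [3.142, 0.0, -2.691]
contact_force: [-0.8, -0.6, -0.7]
gripper_width: 25.7
gripper_force: 44.9
```

```bash
python3 -c "
from h import *
print(obs())"
```

```text
(array([557.2, 203.3,  75.9]), array([ 1.8000e+02,  1.0000e-02, -1.5418e+02]), array([-0.8, -0.6, -0.7]))
```

Emit:
drive_tool:
  steps:
    - [[0,0,0.04],0,1]
    - [[0,0,0],0,1]
    - [[0,0,0],0,0.6]
    - [[0,0,0],0,0.4]
    - [[0,0,0],0,0.2]
    - [[0,0,0],0,0]
    - [[0,0,0],0,0]
    - [[0,0,0],0,0]
    - [[0,0,-1.5],0,0]
    - [[0,0,-3],0,0]
    - [[0,0,-4],0,0]
    - [[0,0,-4],0,0]
    - [[0,0,-4],0,0]
    - [[0,0,0],0,0]
    - [[0,0,0],0,0]

```text
clock: 44.65
eef_pos: [558.3, 203.8, 243.2]
eef_rot: [3.141, 0.005, -2.691]
contact_force: [-0.4, -0.3, -1.3]
gripper_width: 86.4
gripper_force: 0.0
```

Run:
```python
from h import *
print(obs())
C=cam("wrist");h=cv2.cvtColor(C[0],cv2.COLOR_BGR2HSV)
m=(((h[...,0]<8)|(h[...,0]>172))&(h[...,1]>140)&(h[...,2]>25)).astype(np.uint8)*255
m=cv2.morphologyEx(m,cv2.MORPH_OPEN,np.ones((3,3)))
n,_,st,ce=cv2.connectedComponentsWithStats(m)
for i in range(1,n):
    if st[i][4]>150: print(st[i],ce[i].round(1))
_,K,Rc,c=C
b=np.array([K@(Rc.T@(np.array([557.3,204,0])+np.r_[Ro.from_euler('z',26,degrees=True).apply([x,y,0])[:2],z]-c)) for x in(-13,13) for y in(-13,13) for z in(69,119)])
b=b[:,:2]/b[:,2:];print("expected bbox",b.min(0).round(),b.max(0).round())
```

```text
(array([558.3, 203.8, 243.2]), array([ 179.99,    0.3 , -154.19]), array([-0.4, -0.3, -1.3]))
[303 198  34  44 989] [319.1 217. ]
expected bbox [301. 198.] [335. 245.]
```

The driver stands upright where it was predicted to be. Handing in.

```bash
python3 -c "
from rig import finish_job
print(finish_job())"
```

```text
the job is handed in; nothing more can be done
None
```

Job handed in at about 45 s: by camera the red nipple was tightened about 176° (target 180°, a little short) and the yellow about 89° (target 90°), no other nipple was turned on purpose, the wheel was swung back to about its starting angle, and the driver stands upright in its own hole. Pressing force reached about 21 N for a moment while I reseated on the red head.

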